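# Empty the bench saw's catch tray into the offcut bin

### The job

Pull the saw's catch tray out by its fin until the bridge bar stands well clear of the saw, let go of it, then take it by the bar and carry it to the blue bin and tip all five offcuts in. Set the tray down again in front of the saw and slide it back in until it meets its stop, then let go. Leave the bin where it stands and do not disturb the model car, the jar or the screwdriver.

Things in the scene. Friction and masses are not known exactly. Their poses are not given: they have to be found in the camera images.
- saw: Compact green bench saw, aluminium deck 220 deep, 240 wide, top 104 above the bench (fence on it to 130); fixed. Origin: at bench level under the middle of the deck's front edge; x into the saw, away from the robot, z up. The bay under the deck is open to the front, 136 wide, 92 high, its mouth slightly flared, no floor: the tray slides on the bench.
- tray_bar (a point): Centre of the tray's yellow bridge bar, 72 above the tray's origin, axes as the tray's. The bar runs along y, 14 thick (x), 16 high, on two posts at the side walls, 61 above the pan floor. The balance point lies within 25 of it. With the tray in the bay the bar is under the deck, out of reach.
- tray_fin (a point): Grip point of the yellow pull fin on the tray's closed end: 113 towards -x from the tray's origin, 28 above its underside, axes as the tray's. The fin is an upright plate 12 thick (y), 56 long (x), from 8 to 48 above the bench, pinched from above. It is for sliding the tray; carried by it the tray droops and spills.
- tray_lip (a point): Middle of the lower edge of the tray's open end: 75 towards +x from the tray's origin, at the underside (axes as the tray's).
- bin: Loose open blue plastic offcut bin, 200 x 200 outside, 95 high, walls 5, 0.9 kg. Origin: centre of its underside, z up. It stands on the bench to the left or right of the saw's front.
- car: Bystander: orange model car (about 45 high with its base) on a brown wooden base 160 x 100 x 12. Origin: centre of the base's underside. It stands on the other side from the bin.
- gluepot: Bystander: jar with red cap, 48 diameter, 75 high, beside the saw. Origin: centre of its underside.
- driver: Bystander: screwdriver lying on the bench beside the saw. Origin: its middle, underside.
- offcut_a_mid (a point): Centre of a loose offcut in the tray: pale wood block 36 x 26 x 20, 18 g.
- offcut_b_mid (a point): Centre of a loose offcut in the tray: mid-brown wood block 30 x 30 x 16, 18 g.
- offcut_c_mid (a point): Centre of a loose offcut in the tray: dark wood block 40 x 20 x 18, 18 g.
- offcut_d_mid (a point): Centre of a loose offcut in the tray: plywood block 28 x 24 x 24, 18 g.
- offcut_e_mid (a point): Centre of a loose offcut in the tray: orange plastic disc, 28 diameter, 20 thick, 18 g.
- tray: Loose scoop-shaped steel catch tray, 0.36 to 0.56 kg. Origin: centre of its underside; x from the fin end to the open end, z up. Pan 150 (x) x 124 (y), walls 34 high, 3 thick on both sides and the fin end; the +x end is open with no lip, so the offcuts slide out there when that end is tipped down: they start at about 16 to 25 degrees, 45 empties it.
- saw_stop (a point): Foot of the middle of the bay's back wall, 135 behind the deck's front edge. It stops the tray: home, the tray's open end touches it, the tray's origin lies 60 behind the deck's front edge and the fin's point 53 in front of it. Axes as the saw's.
Mind the look-alikes: they are no part of the job. Of the things shaped like the tray, the steel one is meant.

How it is judged:
By the outcome, as a careful person would: the job done as asked, in the order asked, and still so for the second after the job is handed in, with the robot touching nothing.
It also fails if it takes over 72 s, if anything falls off the work surface, if the arm or the gripper's body presses on something with over 40 N, if the wrist force passes 120 N, or if a joint passes its speed limit or range.

### The arm

A 6-joint arm with a two-finger parallel gripper is mounted at the origin on the work surface. World frame = base frame: x ahead of the robot, y to its left, z up, the work surface at z = 0. Lengths are in m, angles in degrees, forces in N, time in s.
With the tool pointing down it reaches from about 0.325 to 0.875 m from the base axis. Payload 4.4 kg.
Tool frame: the origin (TCP) lies on the centre line of the jaws, within the pads' length; the fingertips stand 8 mm ahead of it and the grasp point (between the pads) lies 11 mm behind it; z points along the fingers, y is the direction in which the jaws open and shut (so a half turn about z gives the same grasp; the last joint's range is limited). The gripper opens to 85 mm and grips with 20 to 120 N. Pads are 22 mm wide; open, the fingers measure 114 mm over their backs; the gripper's body (76 mm by 85 mm) begins 54 mm behind the grasp point. The pads swing forward as they close: fully open they stand 13 mm farther back than shut.
Start: joints at [61.049, 11.837, 88.321, -0, 79.842, -8.623], TCP at [0.2, 0.539, 0.239] pointing down, gripper open.
Joint ranges: [-156.59, 156.59], [-49.26, 127.26], [12.9, 141.05], [-63.56, 243.56], [4.71, 150.69], [-161.64, 161.64]. Speed limits (degrees/s): [159.86, 159.86, 180, 180, 180, 180].

### API

Orientations are given as [roll, pitch, yaw] about the fixed x, y, z axes, in that order (R = Rz(yaw) Ry(pitch) Rx(roll)).
In Python, from rig import env gives the robot as it stands.
- The arm moves only by the tool send_rows, never from a script. Its argument "increments" is a list of rows, each a list of 6 numbers: the shift along the tool's x, y, z in cm, then the turn, a rotation vector about the tool's x, y, z in degrees. In form: [[dx, dy, dz, wx, wy, wz], ...]. A call has 1 to 10 rows; each row shifts and turns the pose as measured when the row begins, along the tool's axes as they then stand; what a row does not reach is not made up. A row lasts 1/12 s, in which the tool goes at most 41.7 mm and 7.16 degrees, less where a joint would pass 70% of its speed; a pose out of reach is approached as far as the arm can. A call is refused whole if a number of a shift passes 4.17 or a number of a turn 7.16, either way. A call with a gripper value outside its range is refused whole. "gripper" is the closure, from 0 (fully open) to 1 (shut), set as the call begins (left out, the last holds). The fingers move at their own pace and stop on an object; "grip_force" is the grip in N (left out, the last holds). Time passes only in rows, so rows that do not move let the fingers close. It gives the time, the measured TCP pose, the force and the opening at its end, in the units of the state.
- env.read_state(): the state, without advancing time (a new reading comes with each control period).
- env.capture(name): name is "scene" or "top" or "wrist"; returns a dict with "pixels" (400x640x3 uint8, red, green, blue), "fx", "fy", "cx", "cy" (pixels), "xyz" and "orientation" of the camera in the world; the wrist camera has in their place "hand_eye" (4x4, takes a point from camera to tool coordinates, whose origin is the TCP and whose axes are the flange's). Camera axes: x right, y down, z forward; pixel columns grow to the right and rows downward; lengths in m; the calibration is good to about 2 mm. A picture is of the moment at which its call begins: read the wrist's pose just before it. There is no depth.
- env.close_job(): hands the job in, once; it reports no verdict.
The state is a dict: "clock": time; "q": joint angles; "joint_vel": joint speeds; "effort": joint torques, N m; "eef_pos": TCP position; "tcp_rot": TCP orientation; "wrist_force": force on the tool from outside, world axes, zero at the start; "moment": the same for the moment, N m; "opening": opening from 0.0 (shut) to 1.0 (fully open).
Only numpy, scipy, OpenCV 4.12 (cv2) and the standard library are available. Lean on these libraries where they do the work, as an engineer would, in place of code of your own. Each camera call takes 0.05 s, during which the arm holds its last target.

## Working session

There is one attempt and no reset: what is moved stays moved. The work goes in short steps, Python scripts to look and compute and a tool call to move; the robot and the scene stay as the last step left them, time stands still between calls to the robot, and variables do not carry over. Pictures are saved under pics/ and viewed, and the job is handed in when it is done.

Besides the shell and the picture viewer there is one more tool, called as a command line: name --pt "numbers of a row" for each row, then --argument value for the rest. send_rows: Moves the arm, as the interface text tells. Its arguments: {"type":"object","properties":{"increments":{"type":"array"},"gripper":{"type":"number"},"grip_force":{"type":"number"}},"required":["increments"]}

```bash
ls; mkdir -p pics
python3 - <<'E'
from rig import env
import cv2,json
s=env.read_state();print(s)
for n in("scene","top","wrist"):
    c=env.capture(n);cv2.imwrite(f"pics/{n}0.png",c["pixels"][:,:,::-1]);print(n,{k:v for k,v in c.items() if k!="pixels"})
E
```

```text
pics
{'clock': 0.0, 'q': array([ 6.10484253e+01,  1.18854383e+01,  8.84060011e+01,  7.14736809e-04,
        7.98399521e+01, -8.62230474e+00]), 'joint_vel': array([ 0.01831361,  0.00980216, -0.05215116,  0.00601796,  0.02417131,
       -0.01787795]), 'effort': array([ 7.79375932e-04, -3.83030140e+01, -2.91598588e+01, -7.46646128e-05,
        1.03515849e-02,  2.24722180e-05]), 'eef_pos': array([0.19940213, 0.53853024, 0.23810399]), 'tcp_rot': array([-1.79870199e+02, -2.03935267e-02,  1.59670580e+02]), 'wrist_force': array([ 0.62139685,  0.53185534, -0.2588635 ]), 'moment': array([ 0.00853904,  0.0420301 , -0.0180561 ]), 'opening': 1.0003832947951878}
scene {'fx': 434.0419905561076, 'fy': 434.0419905561076, 'cx': 318.1292242943803, 'cy': 200.91110519333103, 'xyz': array([ 1.10783618, -0.62005346,  1.26283498]), 'orientation': array([-144.3581363 ,   -0.735219  ,   35.25647187])}
top {'fx': 365.9325520930758, 'fy': 365.9325520930758, 'cx': 324.4921192912823, 'cy': 196.64140303288548, 'xyz': array([0.49323261, 0.10633906, 1.17794795]), 'orientation': array([-1.73505111e+02, -1.68699924e-01, -9.00394436e+01])}
wrist {'fx': 319.2142043776871, 'fy': 319.2142043776871, 'cx': 319.058861973315, 'cy': 206.04923640911792, 'hand_eye': array([[-3.71669974e-04, -9.45141019e-01, -3.26662389e-01,
         8.38563248e-02],
       [ 9.99999768e-01, -5.37560912e-04,  4.17559489e-04,
        -1.23278052e-04],
       [-5.70253532e-04, -3.26662158e-01,  9.45141000e-01,
        -1.34988893e-01],
       [ 0.00000000e+00,  0.00000000e+00,  0.00000000e+00,
         1.00000000e+00]])}
```

View pics/scene0.png

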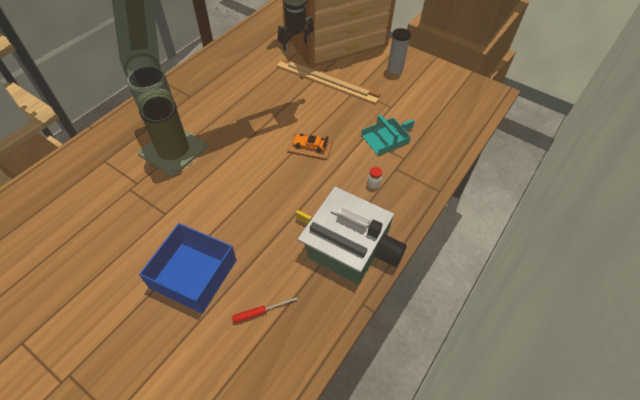

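View pics/top0.png

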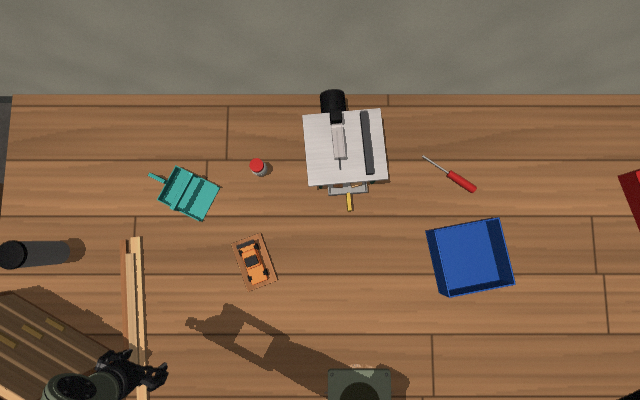

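View pics/wrist0.png

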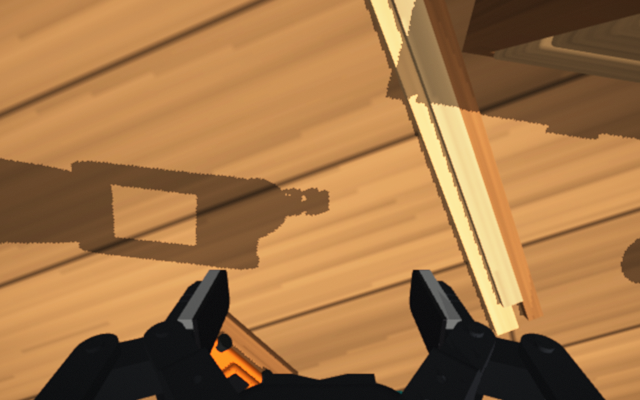

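The top view shows the saw at about (345,148), with the steel tray's yellow fin at (349,202) in front of it. The bin is at (470,257), on the -y side, and the car at (254,262). The jar is at (258,167) and the driver at (450,174).

Candidates for the tray:
- Grey tray with the yellow fin at (349,202).
- Teal scoop at (190,192), fin at (157,177).
- Red object at (630,190).

I choose the grey one in the saw's bay and will check it in a close crop.

```bash
cat > h.py <<'E'
import numpy as np,cv2
from rig import env
from scipy.spatial.transform import Rotation as R
def rot(o): return R.from_euler('xyz',o,degrees=True).as_matrix()
def cam(name):
    s=env.read_state(); c=env.capture(name)
    if name=="wrist":
        T=np.eye(4);T[:3,:3]=rot(s["tcp_rot"]);T[:3,3]=s["eef_pos"];T=T@np.array(c["hand_eye"])
        c["Rw"],c["p"]=T[:3,:3],T[:3,3]
    else: c["Rw"],c["p"]=rot(c["orientation"]),np.array(c["xyz"])
    return c
def ray(c,u,v):
    d=c["Rw"]@np.array([(u-c["cx"])/c["fx"],(v-c["cy"])/c["fy"],1]);return c["p"],d/np.linalg.norm(d)
def plane(c,u,v,z):
    p,d=ray(c,u,v);return p+d*(z-p[2])/d[2]
def tri(rs):
    A=np.zeros((3,3));b=np.zeros(3)
    for p,d in rs:
        M=np.eye(3)-np.outer(d,d);A+=M;b+=M@p
    x=np.linalg.solve(A,b);return x,[np.linalg.norm(np.cross(x-p,d)) for p,d in rs]
def proj(c,X):
    q=c["Rw"].T@(np.asarray(X,float)-c["p"]);return c["fx"]*q[0]/q[2]+c["cx"],c["fy"]*q[1]/q[2]+c["cy"]
def crop(c,u0,v0,w,h,k,f):
    im=c["pixels"][v0:v0+h,u0:u0+w,::-1];cv2.imwrite(f,cv2.resize(im,None,fx=k,fy=k,interpolation=cv2.INTER_CUBIC))
E
python3 - <<'E'
from h import *
t=cam("top");s=cam("scene")
a=cv2.resize(t["pixels"][80:220,280:410,::-1],None,fx=4,fy=4,interpolation=cv2.INTER_CUBIC)
b=cv2.resize(s["pixels"][180:290,285:410,::-1],None,fx=4,fy=4,interpolation=cv2.INTER_CUBIC)
cv2.imwrite("pics/t1.png",a);cv2.imwrite("pics/s1.png",b)
def m(c,lo,hi,box):
    h=cv2.cvtColor(c["pixels"],cv2.COLOR_RGB2HSV);k=cv2.inRange(h,lo,hi)
    z=np.zeros_like(k);x0,y0,x1,y1=box;z[y0:y1,x0:x1]=k[y0:y1,x0:x1];return z
for c,box in((t,(335,185,365,220)),(s,(285,200,320,235))):
    k=m(c,(20,180,120),(32,255,255),box);v,u=np.nonzero(k);print(len(u),u.mean(),v.mean(),u.min(),u.max(),v.min(),v.max())
    c["f"]=(u.mean(),v.mean())
print(tri([ray(t,*t["f"]),ray(s,*s["f"])]))
E
```

```text
<stdin>:10: RuntimeWarning: Mean of empty slice.
  ret = ret.dtype.type(ret / rcount)
Traceback (most recent call last):
ValueError: zero-size array to reduction operation minimum which has no identity
```

View pics/t1.png

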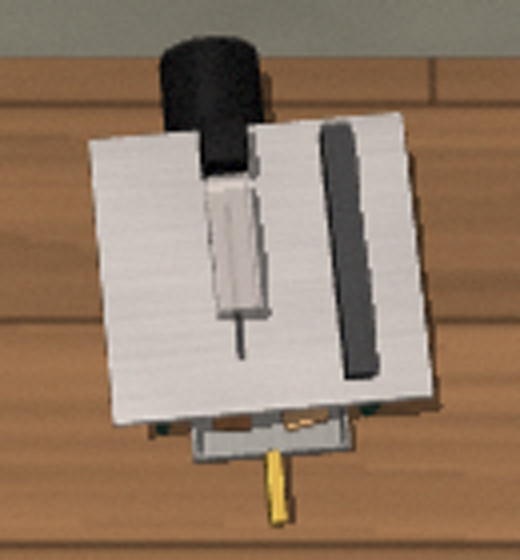

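View pics/s1.png

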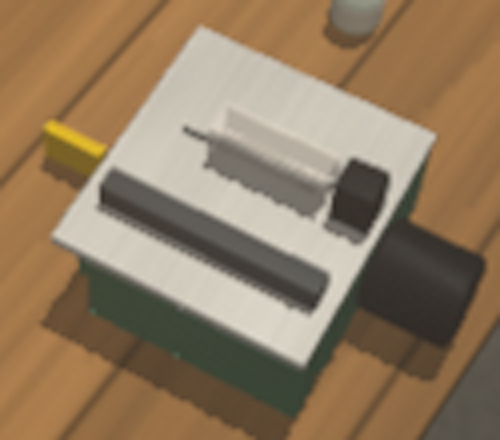

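The crops confirm it: a grey steel tray in the bay, with its yellow fin running from crop (276,452) to (280,520) in the top view. In the scene view the fin's outer top edge is at crop (49,126).

Run:
```python
from h import *
np.set_printoptions(precision=4,suppress=True)
t=cam("top");s=cam("scene")
T=lambda x,y:(280+(x+.5)/4-.5,80+(y+.5)/4-.5)
S=lambda x,y:(285+(x+.5)/4-.5,180+(y+.5)/4-.5)
print("fin end",tri([ray(t,*T(279,522)),ray(s,*S(50,126))]))
for n,a,b in(("FL",(115,424),(200,28)),("FR",(434,398),(53,239)),("BL",(90,141),(435,136)),("BR",(402,113),(305,365))): 
    pass
# scene corners: top-left in scene = ? print all by plane z=.104
for p in((115,424),(434,398),(402,113),(90,141)): print("top",plane(t,*T(*p),.104))
for p in((200,28),(53,239),(305,365),(435,136)): print("scene",plane(s,*S(*p),.104))
print("fin base/end z.048 top",plane(t,*T(276,452),.048),plane(t,*T(279.5,521),.048))
# bin top rim corners
for p in((426,230),(499,217),(515,283),(448,297)): print("bin",plane(t,*p,.095))
for p in((181,226),(235,260),(141,270)): print("binS",plane(s,*p,.095))
for n,p in(("car",(254,262)),("jar",(258,165)),("drv",(475,189)),("drv2",(423,156))): print(n,plane(t,*p,.03))
```

```text
fin end (array([0.5812, 0.0263, 0.0422]), [np.float64(0.001190716441906698), np.float64(0.0011907164419066975)])
top [0.6484 0.1508 0.104 ]
top [ 0.6678 -0.086   0.104 ]
top [ 0.8869 -0.0662  0.104 ]
top [0.8649 0.1707 0.104 ]
scene [0.6512 0.1479 0.104 ]
scene [ 0.6739 -0.0888  0.104 ]
scene [ 0.8891 -0.0665  0.104 ]
scene [0.8664 0.1679 0.104 ]
fin base/end z.048 top [0.6344 0.0278 0.048 ] [0.5806 0.0255 0.048 ]
bin [ 0.5174 -0.1964  0.095 ]
bin [ 0.5556 -0.4141  0.095 ]
bin [ 0.3638 -0.4502  0.095 ]
bin [ 0.3244 -0.2538  0.095 ]
binS [ 0.341  -0.2611  0.095 ]
binS [ 0.56   -0.2524  0.095 ]
binS [ 0.357  -0.4388  0.095 ]
car [0.4206 0.321  0.03  ]
jar [0.7255 0.3147 0.03  ]
drv [ 0.6481 -0.3741  0.03  ]
drv2 [ 0.7547 -0.2125  0.03  ]
```

```bash
cat >> h.py <<'E'
def rows(p,o,N,via=None):
    s=env.read_state();R0=R.from_euler('xyz',s["tcp_rot"],degrees=True);R1=R.from_euler('xyz',o,degrees=True)
    p0=s["eef_pos"];rv=(R0.inv()*R1).as_rotvec(degrees=True)
    print("t",s["clock"],"pos",np.round(p0,4),np.round(s["tcp_rot"],2),"rv",np.round(rv,1),"op",round(s["opening"],3),"F",np.round(s["wrist_force"],1))
    out=[]
    for i in range(N):
        Ri=R0*R.from_rotvec(rv*i/N,degrees=True)
        d=Ri.inv().apply(np.array(p)-p0)/N*100
        out.append([round(float(x),2) for x in d]+[round(float(x),2)+0 for x in rv/N])
    print(out)
E
python3 - <<'E'
from h import *
rows([.6075,.0265,.15],[180,0,185.2],18)
E
```

```text
t 0.35 pos [0.1997 0.539  0.239 ] [-179.97   -0.    159.67] rv [ -0.   -0.  -25.5] op 1.0 F [-0.4  0.9  0.4]
[[-3.11, -1.88, 0.5, 0.0, 0.0, -1.42], [-3.07, -1.96, 0.5, 0.0, 0.0, -1.42], [-3.02, -2.03, 0.5, 0.0, 0.0, -1.42], [-2.97, -2.11, 0.5, 0.0, 0.0, -1.42], [-2.91, -2.18, 0.5, 0.0, 0.0, -1.42], [-2.86, -2.25, 0.5, 0.0, 0.0, -1.42], [-2.8, -2.32, 0.5, 0.0, 0.0, -1.42], [-2.74, -2.39, 0.5, 0.0, 0.0, -1.42], [-2.68, -2.46, 0.5, 0.0, 0.0, -1.42], [-2.62, -2.52, 0.5, 0.0, 0.0, -1.42], [-2.56, -2.59, 0.49, 0.0, 0.0, -1.42], [-2.49, -2.65, 0.49, 0.0, 0.0, -1.42], [-2.43, -2.71, 0.49, 0.0, 0.0, -1.42], [-2.36, -2.77, 0.49, 0.0, 0.0, -1.42], [-2.29, -2.83, 0.49, 0.0, 0.0, -1.42], [-2.22, -2.88, 0.49, 0.0, 0.0, -1.42], [-2.15, -2.94, 0.49, 0.0, 0.0, -1.42], [-2.07, -2.99, 0.49, 0.0, 0.0, -1.42]]
```

send_rows --pt "-3.1 -1.9 0.3 0 0 -1.4" --pt "-3.1 -2.0 0.3 0 0 -1.4" --pt "-3.0 -2.0 0.4 0 0 -1.4" --pt "-3.0 -2.1 0.4 0 0 -1.4" --pt "-2.9 -2.2 0.5 0 0 -1.4" --pt "-2.9 -2.2 0.5 0 0 -1.4" --pt "-2.8 -2.3 0.5 0 0 -1.4" --pt "-2.7 -2.4 0.5 0 0 -1.4" --pt "-2.7 -2.5 0.5 0 0 -1.4" --pt "-2.6 -2.5 0.5 0 0 -1.4" --gripper 0

```text
clock: 1.18
eef_pos: [0.434, 0.2523, 0.1951]
tcp_rot: [179.5, 0.2, 175.3]
wrist_force: [0.2, 1.2, 0.4]
opening: 1.003
```

Run:
```python
from h import *
rows([.6075,.0265,.15],[180,0,185.2],10)
```

```text
t 1.1833 pos [0.434  0.2523 0.1951] [179.48   0.24 175.27] rv [ 0.5  0.3 -9.9] op 1.003 F [0.2 1.2 0.4]
[[-1.91, -2.11, 0.44, 0.05, 0.03, -0.99], [-1.88, -2.14, 0.44, 0.05, 0.03, -0.99], [-1.84, -2.18, 0.44, 0.05, 0.03, -0.99], [-1.8, -2.21, 0.44, 0.05, 0.03, -0.99], [-1.76, -2.24, 0.44, 0.05, 0.03, -0.99], [-1.72, -2.27, 0.44, 0.05, 0.03, -0.99], [-1.69, -2.3, 0.45, 0.05, 0.03, -0.99], [-1.65, -2.32, 0.45, 0.05, 0.03, -0.99], [-1.61, -2.35, 0.45, 0.05, 0.03, -0.99], [-1.56, -2.38, 0.45, 0.05, 0.03, -0.99]]
```

send_rows --pt "-2.3 -2.6 0.5 0 0 -1.2" --pt "-2.3 -2.6 0.5 0 0 -1.2" --pt "-2.2 -2.6 0.5 0 0 -1.2" --pt "-2.1 -2.7 0.5 0 0 -1.2" --pt "-2.1 -2.7 0.5 0 0 -1.2" --pt "-2.0 -2.7 0.5 0 0 -1.1" --pt "-1.9 -2.7 0.5 0 0 -1.0" --pt "-1.4 -2.0 0.5 0 0 -0.9" --pt "-0.7 -1.0 0.3 0 0 -0.5" --pt "0 0 0 0 0 0"

```text
clock: 2.02
eef_pos: [0.6146, 0.015, 0.1494]
tcp_rot: [179.6, 0.6, -175.3]
wrist_force: [-0.6, -0.4, 0.4]
opening: 0.998
```

Run:
```python
from h import *
rows([.6075,.0265,.15],[180,0,185.2],10)
c=cam("wrist");cv2.imwrite("pics/w1.png",c["pixels"][:,:,::-1])
```

```text
t 2.0167 pos [0.6146 0.015  0.1494] [ 179.62    0.65 -175.27] rv [ 0.4  0.6 -0.5] op 0.998 F [-0.6 -0.4  0.4]
[[0.06, 0.12, -0.01, 0.04, 0.06, -0.05], [0.06, 0.12, -0.01, 0.04, 0.06, -0.05], [0.06, 0.12, -0.01, 0.04, 0.06, -0.05], [0.06, 0.12, -0.01, 0.04, 0.06, -0.05], [0.06, 0.12, -0.01, 0.04, 0.06, -0.05], [0.06, 0.12, -0.01, 0.04, 0.06, -0.05], [0.06, 0.12, -0.01, 0.04, 0.06, -0.05], [0.06, 0.12, -0.01, 0.04, 0.06, -0.05], [0.06, 0.12, -0.01, 0.04, 0.06, -0.05], [0.06, 0.12, -0.01, 0.04, 0.06, -0.05]]
```

View pics/w1.png

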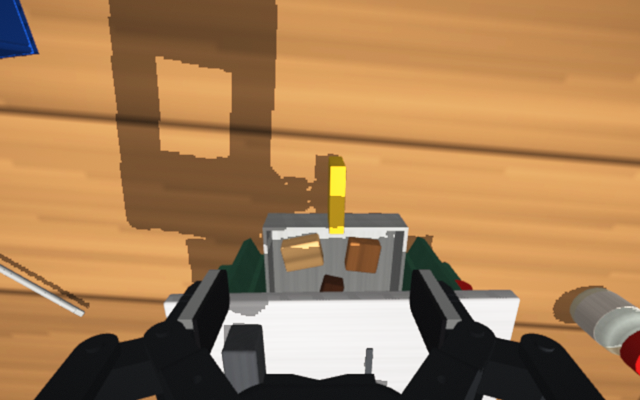

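The wrist view shows the fin from (337,163) to (337,233). The tray's closed wall is at v≈222, with offcuts behind it and the deck's front edge at v≈297. I'll compute positions from it.

Run:
```python
from h import *
np.set_printoptions(precision=4,suppress=True)
c=cam("wrist")
k=cv2.inRange(cv2.cvtColor(c["pixels"],cv2.COLOR_RGB2HSV),(22,150,60),(33,255,255));k[:, :300]=0;k[:,370:]=0;k[250:]=0
v,u=np.nonzero(k)
for r in range(v.min(),v.max()+1,6): print(r,u[v==r].min(),u[v==r].max(),c["pixels"][r,337])
for p in((337,164),(337,233)): print(plane(c,*p,.048))
t=cam("top")
print("tri fin end",tri([ray(c,337,164.5),ray(t,349.4,210)]))
print("deck front corners",plane(c,166,294,.104),plane(c,518,291,.104), plane(c,264,214,.034+.0),plane(c,407,214,.034))
```

```text
158 328 339 [140 110  24]
164 328 341 [140 110  21]
170 328 344 [254 245  60]
176 328 344 [254 244  61]
182 328 343 [254 244  60]
188 328 343 [254 244  60]
194 328 343 [253 236  53]
200 328 342 [182 143  28]
206 327 342 [183 144  29]
212 327 342 [182 143  27]
218 327 342 [181 143  27]
224 327 341 [179 141  27]
230 328 341 [254 242  55]
[0.5784 0.0271 0.048 ]
[0.6347 0.0328 0.048 ]
tri fin end (array([0.5795, 0.0265, 0.048 ]), [np.float64(0.0009733613112102136), np.float64(0.0009733613112100501)])
deck front corners [ 0.6624 -0.0813  0.104 ] [0.642 0.151 0.104] [ 0.6285 -0.0284  0.034 ] [0.6189 0.0912 0.034 ]
```

Run:
```python
from h import *
rows([.600,.0278,.075],[180,0,185],5)
```

```text
t 2.1667 pos [0.6128 0.0183 0.1501] [ 179.54    0.6  -175.11] rv [ 0.5  0.6 -0.1] op 0.997 F [-0.7 -1.  -0.1]
[[0.25, 0.2, 1.5, 0.09, 0.12, -0.02], [0.25, 0.2, 1.5, 0.09, 0.12, -0.02], [0.25, 0.2, 1.5, 0.09, 0.12, -0.02], [0.24, 0.21, 1.5, 0.09, 0.12, -0.02], [0.24, 0.21, 1.5, 0.09, 0.12, -0.02]]
```

send_rows --pt "0.3 0.2 1.5 0.1 0.1 0" --pt "0.3 0.2 1.5 0.1 0.1 0" --pt "0.3 0.2 1.5 0.1 0.1 0" --pt "0.3 0.2 1.5 0.1 0.1 0" --pt "0.1 0.1 1.4 0.1 0.1 0" --pt "0 0 0 0 0 0"

```text
clock: 2.67
eef_pos: [0.5969, 0.0361, 0.0786]
tcp_rot: [180.0, 0.4, -174.6]
wrist_force: [-0.7, 0.7, -0.7]
opening: 0.998
```

Run:
```python
from h import *
rows([.600,.0278,.02],[180,0,185],4)
c=cam("wrist");crop(c,160,80,320,240,2,"pics/w2.png")
```

```text
t 2.6667 pos [0.5969 0.0361 0.0786] [ 179.99    0.42 -174.57] rv [0.  0.4 0.4] op 0.998 F [-0.7  0.7 -0.7]
[[-0.05, -0.21, 1.47, 0.0, 0.1, 0.11], [-0.05, -0.21, 1.47, 0.0, 0.1, 0.11], [-0.05, -0.21, 1.47, 0.0, 0.1, 0.11], [-0.06, -0.21, 1.47, 0.0, 0.1, 0.11]]
```

View pics/w2.png

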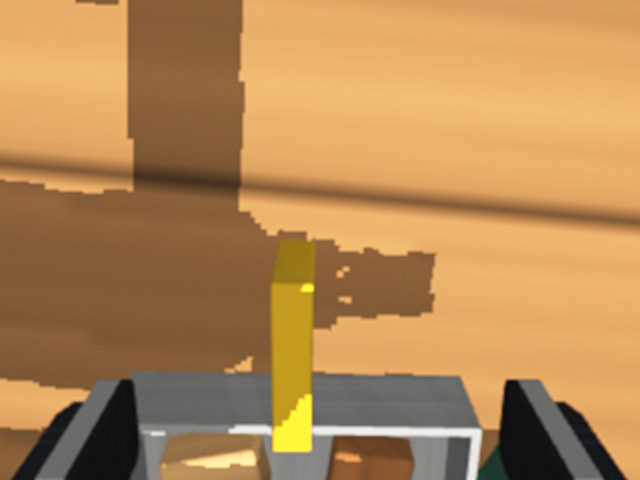

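The close view shows the fin centred at crop column ~293, against a jaw centre of ~318. That agrees with about 8 mm of sideways offset, so I'll correct it and go down.

send_rows --pt "0 -0.3 1.4 0 0.1 0.1" --pt "0 -0.3 1.4 0 0.1 0.1" --pt "0 -0.2 1.4 0 0.1 0.1" --pt "-0.1 -0.1 1.2 0 0.1 0.1" --pt "0 0 0.3 0 0 0" --pt "0 0 0 0 0 0"

```text
clock: 3.22
eef_pos: [0.6028, 0.028, 0.0216]
tcp_rot: [-180.0, 0.5, -174.9]
wrist_force: [-0.6, -0.1, -0.8]
opening: 1.002
```

Run:
```python
from h import *
rows([.600,.0278,.02],[180,0,185],4)
c=cam("wrist");crop(c,160,80,320,240,2,"pics/w3.png")
```

```text
t 3.2167 pos [0.6028 0.028  0.0216] [-179.95    0.49 -174.87] rv [-0.   0.5  0.1] op 1.002 F [-0.6 -0.1 -0.8]
[[0.07, 0.0, 0.04, -0.01, 0.12, 0.03], [0.07, 0.0, 0.04, -0.01, 0.12, 0.03], [0.07, 0.0, 0.04, -0.01, 0.12, 0.03], [0.07, 0.0, 0.04, -0.01, 0.12, 0.03]]
```

View pics/w3.png

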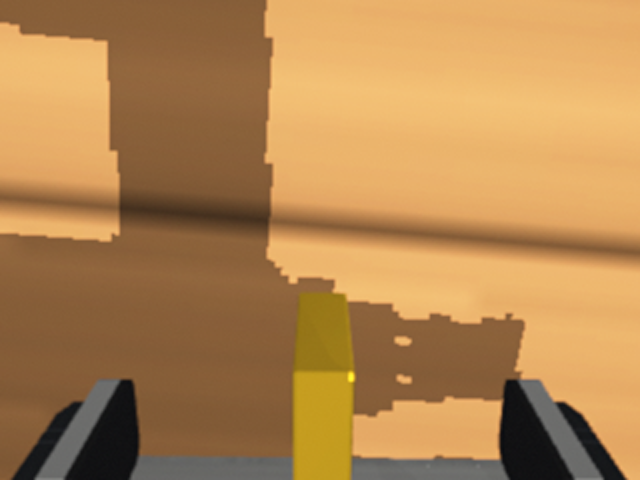

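The fin is centred between the jaws (column 322). Closing now.

send_rows --pt "0 0 0 0 0 0" --pt "0 0 0 0 0 0" --pt "0 0 0 0 0 0" --pt "0 0 0 0 0 0" --pt "0 0 0 0 0 0" --pt "0 0 0 0 0 0" --pt "0 0 0 0 0 0" --pt "0 0 0 0 0 0" --gripper 1 --grip_force 50

```text
clock: 3.93
eef_pos: [0.6047, 0.0276, 0.024]
tcp_rot: [-179.9, 0.7, -174.9]
wrist_force: [0.5, -0.5, -2.0]
opening: 0.132
```

send_rows --pt "0.5 0 0 0 0 0" --pt "1 0 0 0 0 0" --pt "1.5 0 0 0 0 0" --pt "2 0 0 0 0 0" --pt "2 0 0 0 0 0" --pt "2 0 0 0 0 0" --pt "2 0 0 0 0 0" --pt "2 0 0 0 0 0" --pt "2 0 0 0 0 0" --pt "2 0 0 0 0 0"

```text
clock: 4.77
eef_pos: [0.4365, 0.0121, 0.0235]
tcp_rot: [-179.8, 1.7, -174.9]
wrist_force: [1.7, -0.2, 0.8]
opening: 0.134
```

Run:
```python
from h import *
rows([.604-.178*.996,.0276-.178*.0872,.022],[180,0,185],4)
```

```text
t 4.7667 pos [0.4365 0.0121 0.0235] [-179.84    1.74 -174.93] rv [-0.2  1.7  0.1] op 0.134 F [ 1.7 -0.2  0.8]
[[0.24, 0.02, 0.03, -0.04, 0.43, 0.02], [0.24, 0.02, 0.03, -0.04, 0.43, 0.02], [0.24, 0.02, 0.03, -0.04, 0.43, 0.02], [0.24, 0.02, 0.04, -0.04, 0.43, 0.02]]
```

send_rows --pt "0.6 0 0 0 0.4 0" --pt "0.2 0 0 0 0.4 0" --pt "0 0 0 0 0.4 0" --pt "0 0 0 0 0.2 0"

```text
clock: 5.1
eef_pos: [0.4245, 0.0116, 0.024]
tcp_rot: [-179.9, 0.2, -175.0]
wrist_force: [-0.6, -1.2, -1.8]
opening: 0.131
```

Run:
```python
from h import *
rows([.604-.178*.996,.0276-.178*.0872,.022],[180,0,185],4)
t=cam("top");crop(t,280,100,200,150,4,"pics/t2.png")
c=cam("wrist");cv2.imwrite("pics/w4.png",c["pixels"][:,:,::-1])
```

```text
t 5.1 pos [0.4245 0.0116 0.024 ] [-179.86    0.23 -175.02] rv [-0.1  0.2 -0. ] op 0.131 F [-0.6 -1.2 -1.8]
[[-0.05, 0.01, 0.05, -0.03, 0.06, 0.0], [-0.05, 0.01, 0.05, -0.03, 0.06, 0.0], [-0.05, 0.01, 0.05, -0.03, 0.06, 0.0], [-0.05, 0.01, 0.05, -0.03, 0.06, 0.0]]
```

View pics/t2.png

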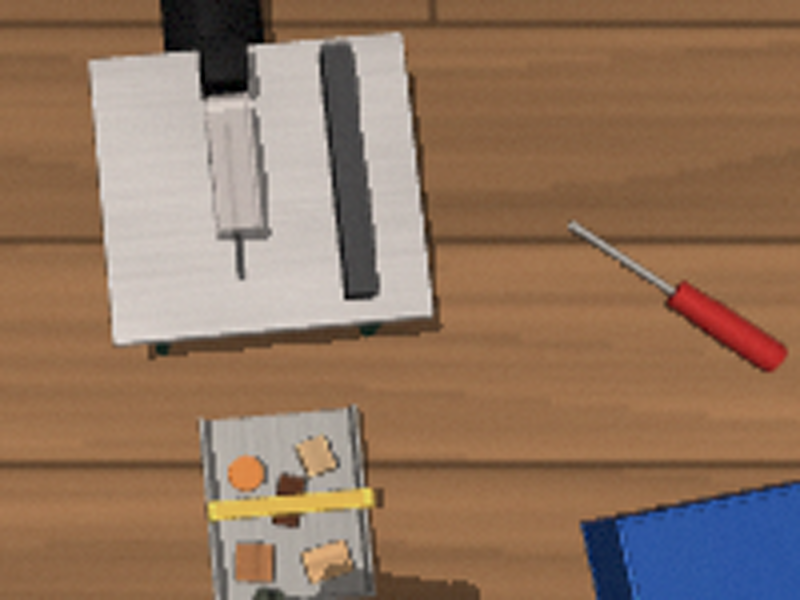

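View pics/w4.png

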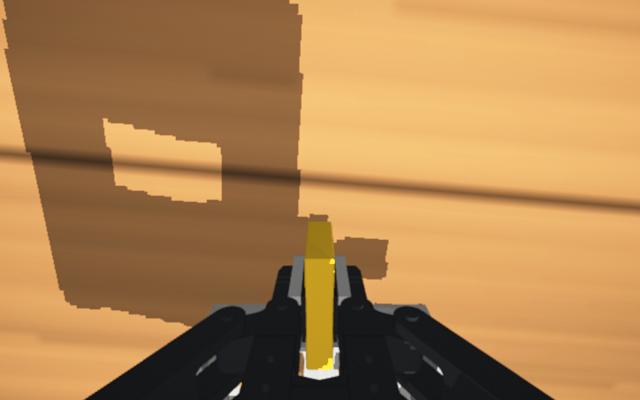

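The top view shows the tray fully out of the bay with all five offcuts in it. The yellow bar runs from crop (209,510) to (375,496). I'll release, rise and measure the bar.

send_rows --pt "0 0 0 0 0 0" --pt "0 0 0 0 0 0" --pt "0 0 0 0 0 0" --pt "0 0 0 0 0 0" --pt "0 0 -0.5 0 0 0" --pt "0 0 -2 0 0 0" --pt "0 0 -3 0 0 0" --pt "0 0 -3 0 0 0" --pt "0 0 -3 0 0 3" --pt "0 0 -3 0 0 7" --gripper 0

```text
clock: 6.03
eef_pos: [0.4198, 0.013, 0.1684]
tcp_rot: [-180.0, -0.8, 174.8]
wrist_force: [0.2, -0.2, 0.0]
opening: 0.997
```

Run:
```python
from h import *
np.set_printoptions(precision=4,suppress=True)
t=cam("top");s=cam("scene")
crop(t,330,195,80,60,10,"pics/t3.png");crop(s,180,170,160,120,5,"pics/s3.png")
rows([.54,.02,.16],[180,0,95],11)
T=lambda x,y:(280+(x+.5)/4-.5,100+(y+.5)/4-.5)
for p in((209,510),(375,496),(292,503)):print(plane(t,*T(*p),.08))
```

```text
t 6.1333 pos [0.4249 0.0122 0.1729] [-179.91   -0.01  174.94] rv [-0.1  0.1 79.9] op 0.995 F [ 0.8 -0.5  0.5]
[[-1.04, 0.16, 0.12, -0.01, 0.01, 7.27], [-1.01, 0.29, 0.12, -0.01, 0.01, 7.27], [-0.96, 0.42, 0.12, -0.01, 0.01, 7.27], [-0.9, 0.54, 0.12, -0.01, 0.01, 7.27], [-0.83, 0.65, 0.12, -0.01, 0.01, 7.27], [-0.74, 0.75, 0.12, -0.01, 0.01, 7.27], [-0.64, 0.83, 0.12, -0.01, 0.01, 7.27], [-0.53, 0.91, 0.12, -0.01, 0.01, 7.27], [-0.41, 0.97, 0.12, -0.01, 0.01, 7.27], [-0.28, 1.01, 0.12, -0.01, 0.01, 7.27], [-0.15, 1.04, 0.12, -0.01, 0.01, 7.27]]
[0.5264 0.081  0.08  ]
[ 0.5368 -0.0434  0.08  ]
[0.5316 0.0189 0.08  ]
```

View pics/t3.png

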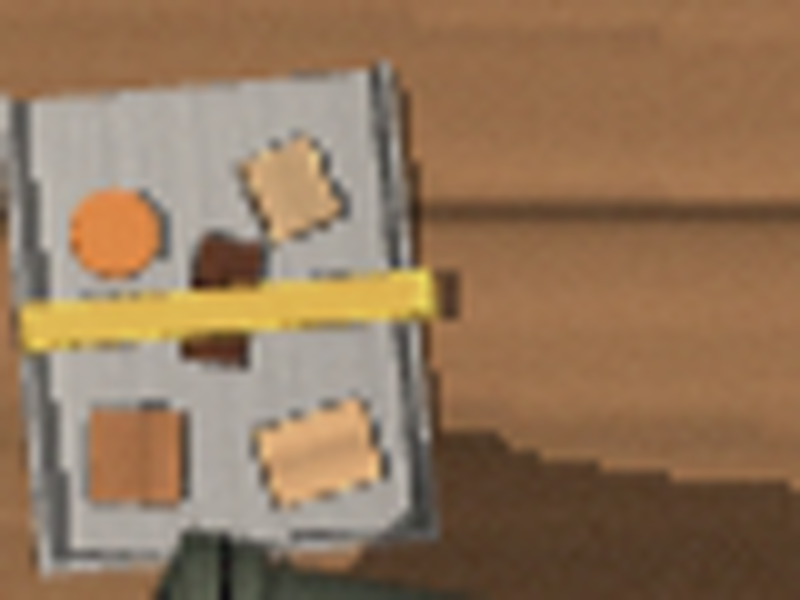

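View pics/s3.png

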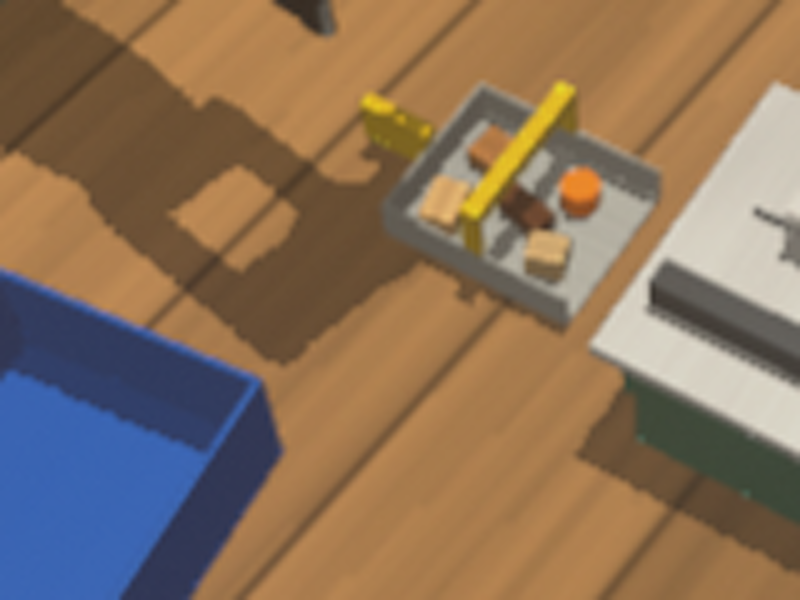

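The top crop shows the bar from (22,328) to (436,293), and the scene crop from (565,88) to (472,212). The offcuts are intact.

Run:
```python
from h import *
np.set_printoptions(precision=4,suppress=True)
t=cam("top");s=cam("scene")
T=lambda x,y:(330+(x+.5)/10-.5,195+(y+.5)/10-.5)
S=lambda x,y:(180+(x+.5)/5-.5,170+(y+.5)/5-.5)
a=tri([ray(t,*T(22,328)),ray(s,*S(565,88))]);b=tri([ray(t,*T(436,293)),ray(s,*S(472,212))])
print(a,b,(a[0]+b[0])/2)
d=a[0]-b[0];print("yaw",np.degrees(np.arctan2(-d[0],d[1])),np.linalg.norm(d))
c=t
crop(t,420,205,110,105,6,"pics/t4.png")
```

```text
(array([0.525 , 0.0806, 0.0759]), [np.float64(0.0011180155587313745), np.float64(0.0011180155587313795)]) (array([ 0.5375, -0.0415,  0.0804]), [np.float64(0.0018220343974507068), np.float64(0.0018220343974507014)]) [0.5313 0.0195 0.0781]
yaw 5.843524597857853 0.12273124838648006
```

View pics/t4.png

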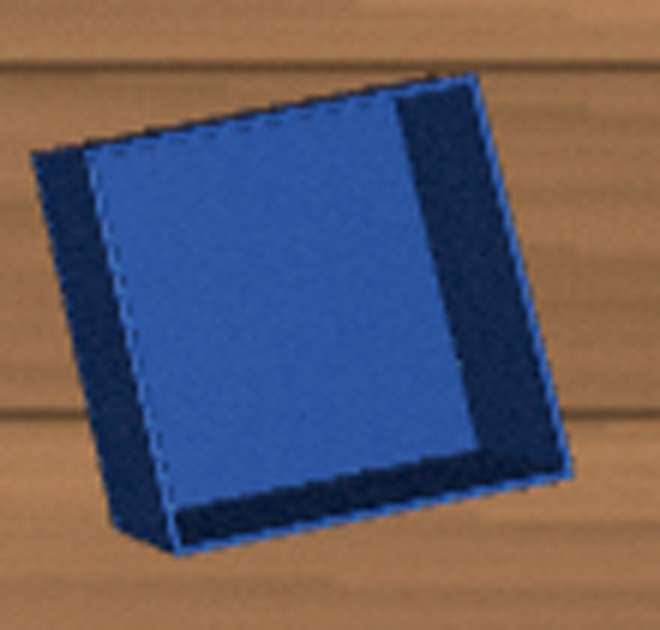

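send_rows --pt "-1 0.2 0 0 0 7.1" --pt "-1 0.3 0 0 0 7.1" --pt "-0.9 0.4 0 0 0 7.1" --pt "-0.9 0.5 0 0 0 7.1" --pt "-0.8 0.6 0 0 0 7.1" --pt "-0.7 0.7 0 0 0 7.1" --pt "-0.6 0.8 0 0 0 7.1" --pt "-0.5 0.9 0 0 0 7.1" --pt "-0.4 0.9 0 0 0 7.1" --pt "-0.2 0.6 0 0 0 6"

```text
clock: 7.07
eef_pos: [0.5059, 0.0224, 0.1466]
tcp_rot: [-177.4, -1.0, 104.1]
wrist_force: [0.4, -0.0, -0.0]
opening: 0.995
```

Run:
```python
from h import *
rows([.532,.019,.12],[180,0,95],8)
c=cam("wrist");cv2.imwrite("pics/w5.png",c["pixels"][:,:,::-1])
```

```text
t 7.0667 pos [0.5059 0.0224 0.1466] [-177.39   -0.98  104.1 ] rv [-2.7 -0.8  9.1] op 0.995 F [ 0.4 -0.  -0. ]
[[-0.13, 0.32, 0.32, -0.34, -0.1, 1.14], [-0.12, 0.32, 0.32, -0.34, -0.1, 1.14], [-0.11, 0.32, 0.32, -0.34, -0.1, 1.14], [-0.11, 0.32, 0.32, -0.34, -0.1, 1.14], [-0.1, 0.32, 0.32, -0.34, -0.1, 1.14], [-0.09, 0.32, 0.33, -0.34, -0.1, 1.14], [-0.08, 0.32, 0.33, -0.34, -0.1, 1.14], [-0.08, 0.32, 0.33, -0.34, -0.1, 1.14]]
```

View pics/w5.png

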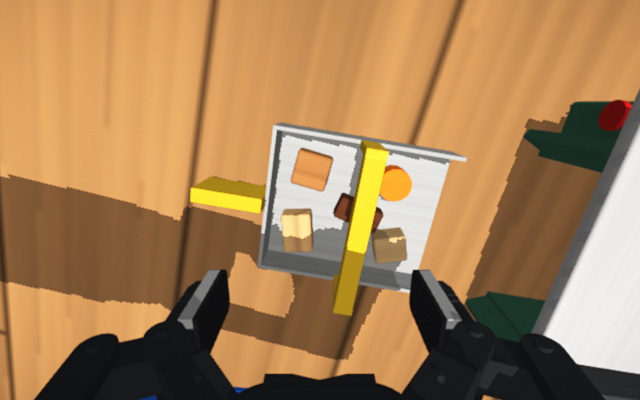

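Run:
```python
from h import *
np.set_printoptions(precision=4,suppress=True)
t=cam("top");c=cam("wrist")
a=plane(c,375,146,.08);b=plane(c,345,314,.08);print(a,b,(a+b)/2,np.degrees(np.arctan2(b[0]-a[0],a[1]-b[1])),np.linalg.norm(a-b))
T=lambda x,y:(420+(x+.5)/6-.5,205+(y+.5)/6-.5)
P=np.array([plane(t,*T(*p),.095) for p in((480,75),(573,480),(178,555),(88,150))]);print(P,P.mean(0))
for p in((33,153),(112,525)):print("base",plane(t,*T(*p),0))
```

```text
[0.523  0.0841 0.08  ] [ 0.539  -0.0405  0.08  ] [0.531  0.0218 0.08  ] 7.350818828614888 0.12563743337260153
[[ 0.5554 -0.4158  0.095 ]
 [ 0.3593 -0.4502  0.095 ]
 [ 0.3241 -0.2574  0.095 ]
 [ 0.5186 -0.2208  0.095 ]] [ 0.4393 -0.336   0.095 ]
base [ 0.5192 -0.22    0.    ]
base [ 0.3247 -0.2553  0.    ]
```

send_rows --pt "-0.1 0.6 0.5 -0.6 -0.2 2" --pt "-0.1 0.6 0.5 -0.6 -0.2 2" --pt "-0.1 0.5 0.5 -0.6 -0.2 2" --pt "-0.1 0.4 0.5 -0.6 -0.1 1.6" --pt "-0.1 0.3 0.5 -0.3 -0.1 1" --pt "0 0.1 0.5 0 0 0" --pt "0 0 0 0 0 0"

```text
clock: 7.8
eef_pos: [0.5235, 0.0229, 0.1096]
tcp_rot: [-179.4, -0.1, 96.8]
wrist_force: [-0.0, 0.0, 0.3]
opening: 1.0
```

Run:
```python
from h import *
rows([.531,.020,.061],[180,0,95.5],4)
c=cam("wrist");cv2.imwrite("pics/w6.png",c["pixels"][:,:,::-1])
```

```text
t 7.8 pos [0.5235 0.0229 0.1096] [-1.7942e+02 -1.3000e-01  9.6800e+01] rv [-0.6 -0.1  1.3] op 1.0 F [-0.   0.   0.3]
[[-0.1, 0.19, 1.21, -0.15, -0.03, 0.32], [-0.1, 0.19, 1.21, -0.15, -0.03, 0.32], [-0.09, 0.18, 1.21, -0.15, -0.03, 0.32], [-0.09, 0.18, 1.21, -0.15, -0.03, 0.32]]
```

View pics/w6.png

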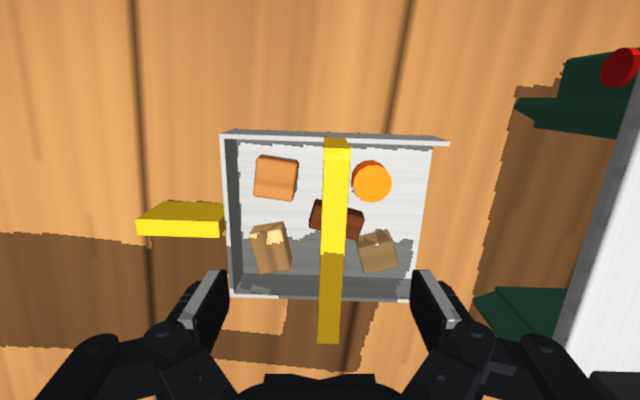

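The bar at column ~330 runs from (337,140) to (328,343) and sits between the open jaws, slightly right of centre. That agrees with the 7 mm still to go in x. Descending and closing.

send_rows --pt "-0.1 0.2 1.2 -0.2 0 0.4" --pt "-0.1 0.2 1.2 -0.2 0 0.4" --pt "-0.1 0.2 1.2 -0.2 0 0.4" --pt "-0.1 0.2 1.0 0 0 0.3" --pt "0 0.1 0.4 0 0 0" --pt "0 0 0 0 0 0"

```text
clock: 8.35
eef_pos: [0.5341, 0.0197, 0.0599]
tcp_rot: [179.8, -0.1, 95.6]
wrist_force: [0.5, -0.7, 0.3]
opening: 1.001
```

Run:
```python
from h import *
rows([.531,.020,.061],[180,0,95.5],4)
```

```text
t 8.35 pos [0.5341 0.0197 0.0599] [ 1.7978e+02 -8.0000e-02  9.5570e+01] rv [ 0.2 -0.1  0.1] op 1.001 F [ 0.5 -0.7  0.3]
[[0.02, -0.08, -0.03, 0.05, -0.02, 0.02], [0.02, -0.08, -0.03, 0.05, -0.02, 0.02], [0.02, -0.08, -0.03, 0.05, -0.02, 0.02], [0.02, -0.08, -0.03, 0.05, -0.02, 0.02]]
```

send_rows --pt "0 -0.2 0 0 0 0" --pt "0 0 0 0 0 0" --pt "0 0 0 0 0 0" --pt "0 0 0 0 0 0" --pt "0 0 0 0 0 0" --pt "0 0 0 0 0 0" --pt "0 0 0 0 0 0" --pt "0 0 0 0 0 0" --pt "0 0 0 0 0 0" --gripper 1 --grip_force 100

```text
clock: 9.1
eef_pos: [0.5332, 0.0195, 0.0624]
tcp_rot: [179.6, -0.0, 95.7]
wrist_force: [0.8, -0.3, -0.8]
opening: 0.144
```

send_rows --pt "0 0 -0.4 0 0 0" --pt "0 0 -0.8 0 0 0" --pt "0 0 -1 0 0 0" --pt "0 0 -1 0 0 0" --pt "0 0 -0.6 0 0 0" --pt "0 0 -0.3 0 0 0" --pt "0 0 0 0 0 0"

```text
clock: 9.68
eef_pos: [0.529, 0.02, 0.1042]
tcp_rot: [-179.9, -0.1, 95.7]
wrist_force: [0.7, -0.8, -5.8]
opening: 0.146
```

Run:
```python
from h import *
rows([.5,.020,.061],[180,0,95.5],4)
c=cam("wrist");cv2.imwrite("pics/w7.png",c["pixels"][:,:,::-1])
c=cam("scene");crop(c,180,120,160,120,5,"pics/s7.png")
```

```text
t 9.6833 pos [0.529  0.02   0.1042] [-1.7992e+02 -1.4000e-01  9.5660e+01] rv [-0.1 -0.1  0.2] op 0.146 F [ 0.7 -0.8 -5.8]
[[0.07, -0.72, 1.08, -0.02, -0.04, 0.04], [0.07, -0.72, 1.08, -0.02, -0.04, 0.04], [0.07, -0.72, 1.08, -0.02, -0.04, 0.04], [0.07, -0.72, 1.08, -0.02, -0.04, 0.04]]
```

View pics/w7.png

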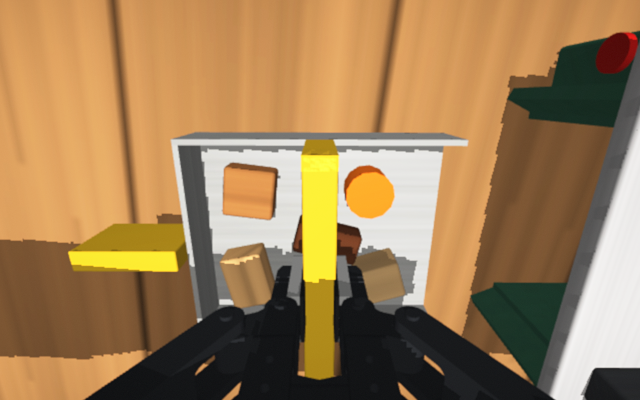

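View pics/s7.png

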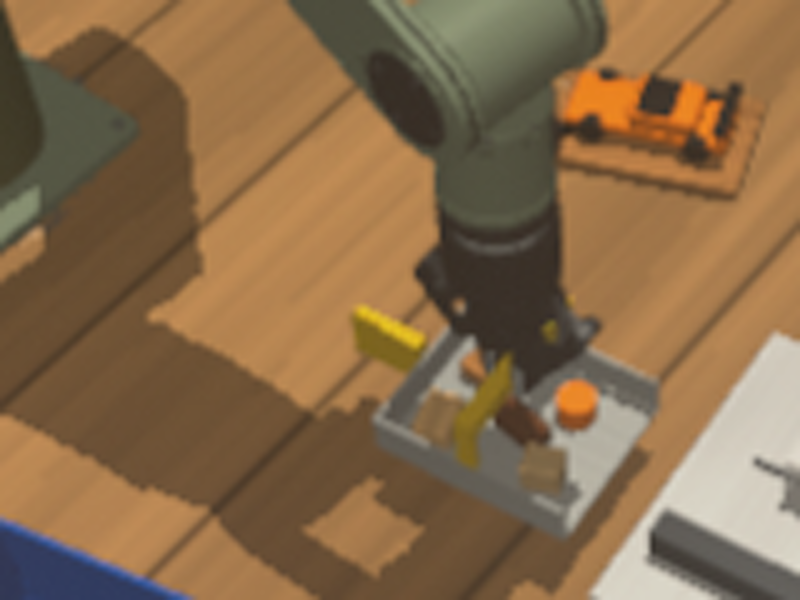

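The tray is lifted level and all five offcuts are still in it. Next I'll rise and swing to the bin, measured at (0.439,-0.336) with yaw 10°.

send_rows --pt "0 0 -0.6 0 0 0" --pt "0 0 -1.2 0 0 0" --pt "0 0 -1.6 0 0 0" --pt "0 0 -1.8 0 0 0" --pt "0 0 -1.8 0 0 0" --pt "0 0 -1.6 0 0 0" --pt "0 0 -1.2 0 0 0" --pt "0 0 -0.6 0 0 0"

```text
clock: 10.45
eef_pos: [0.5235, 0.0203, 0.2067]
tcp_rot: [-178.9, -0.4, 95.6]
wrist_force: [1.0, -0.2, -4.9]
opening: 0.14
```

Run:
```python
from h import *
rows([.421,-.322,.222],[180,0,56.5],18)
```

```text
t 10.45 pos [0.5235 0.0203 0.2067] [-178.95   -0.36   95.65] rv [-1.1  0.  39.1] op 0.14 F [ 1.  -0.2 -4.9]
[[-1.84, -0.76, -0.08, -0.06, 0.0, 2.17], [-1.86, -0.69, -0.08, -0.06, 0.0, 2.17], [-1.89, -0.61, -0.08, -0.06, 0.0, 2.17], [-1.91, -0.54, -0.08, -0.06, 0.0, 2.17], [-1.93, -0.47, -0.09, -0.06, 0.0, 2.17], [-1.95, -0.39, -0.09, -0.06, 0.0, 2.17], [-1.96, -0.32, -0.09, -0.06, 0.0, 2.17], [-1.97, -0.25, -0.09, -0.06, 0.0, 2.17], [-1.98, -0.17, -0.09, -0.06, 0.0, 2.17], [-1.98, -0.1, -0.09, -0.06, 0.0, 2.17], [-1.99, -0.02, -0.09, -0.06, 0.0, 2.17], [-1.98, 0.06, -0.09, -0.06, 0.0, 2.17], [-1.98, 0.13, -0.09, -0.06, 0.0, 2.17], [-1.97, 0.21, -0.09, -0.06, 0.0, 2.17], [-1.97, 0.28, -0.09, -0.06, 0.0, 2.17], [-1.95, 0.36, -0.09, -0.06, 0.0, 2.17], [-1.94, 0.43, -0.09, -0.06, 0.0, 2.17], [-1.92, 0.5, -0.09, -0.06, 0.0, 2.17]]
```

send_rows --pt "-0.6 -0.2 -0.1 -0.2 0 0.5" --pt "-1.2 -0.4 -0.1 -0.2 0 1.2" --pt "-1.7 -0.6 -0.1 -0.1 0 2" --pt "-2.2 -0.7 -0.1 0 0 2.5" --pt "-2.2 -0.6 -0.1 0 0 2.5" --pt "-2.2 -0.4 -0.1 0 0 2.5" --pt "-2.2 -0.3 -0.1 0 0 2.5" --pt "-2.2 -0.2 -0.1 0 0 2.5" --pt "-2.2 -0.1 -0.1 0 0 2.5" --pt "-2.2 0 -0.1 0 0 2.5"

```text
clock: 11.28
eef_pos: [0.4643, -0.1762, 0.2081]
tcp_rot: [-178.5, -0.1, 73.3]
wrist_force: [0.1, 0.1, -4.8]
opening: 0.141
```

Run:
```python
from h import *
rows([.421,-.322,.222],[180,0,56.5],8)
```

```text
t 11.2833 pos [ 0.4643 -0.1762  0.2081] [-1.7855e+02 -1.1000e-01  7.3260e+01] rv [-1.5  0.1 16.8] op 0.141 F [ 0.1  0.1 -4.8]
[[-1.9, 0.0, -0.18, -0.18, 0.01, 2.1], [-1.9, 0.07, -0.18, -0.18, 0.01, 2.1], [-1.9, 0.14, -0.18, -0.18, 0.01, 2.1], [-1.89, 0.21, -0.18, -0.18, 0.01, 2.1], [-1.88, 0.28, -0.18, -0.18, 0.01, 2.1], [-1.87, 0.35, -0.18, -0.18, 0.01, 2.1], [-1.85, 0.42, -0.18, -0.18, 0.01, 2.1], [-1.84, 0.49, -0.18, -0.18, 0.01, 2.1]]
```

send_rows --pt "-2 0 -0.3 -0.3 0 2.2" --pt "-2 0.1 -0.3 -0.3 0 2.2" --pt "-2 0.2 -0.3 -0.3 0 2.2" --pt "-2 0.2 -0.3 -0.3 0 2.2" --pt "-2 0.3 -0.3 -0.2 0 2.2" --pt "-1.7 0.3 -0.3 -0.2 0 2" --pt "-1.2 0.3 -0.2 0 0 1.5" --pt "-0.7 0.3 -0.1 0 0 1" --pt "-0.3 0.1 0 0 0 0.3" --pt "0 0 0 0 0 0"

```text
clock: 12.12
eef_pos: [0.4043, -0.3253, 0.2162]
tcp_rot: [-178.8, 0.3, 55.2]
wrist_force: [0.9, -0.8, -5.4]
opening: 0.149
```

Run:
```python
from h import *
rows([.421,-.322,.222],[180,0,56.5],4)
c=cam("top");crop(c,380,160,160,150,5,"pics/t8.png")
```

```text
t 12.1167 pos [ 0.4043 -0.3253  0.2162] [-178.83    0.28   55.24] rv [-1.2  0.3 -1.3] op 0.149 F [ 0.9 -0.8 -5.4]
[[0.3, 0.29, -0.15, -0.29, 0.07, -0.32], [0.3, 0.3, -0.15, -0.29, 0.07, -0.32], [0.3, 0.3, -0.15, -0.29, 0.07, -0.32], [0.3, 0.3, -0.15, -0.29, 0.07, -0.32]]
```

View pics/t8.png

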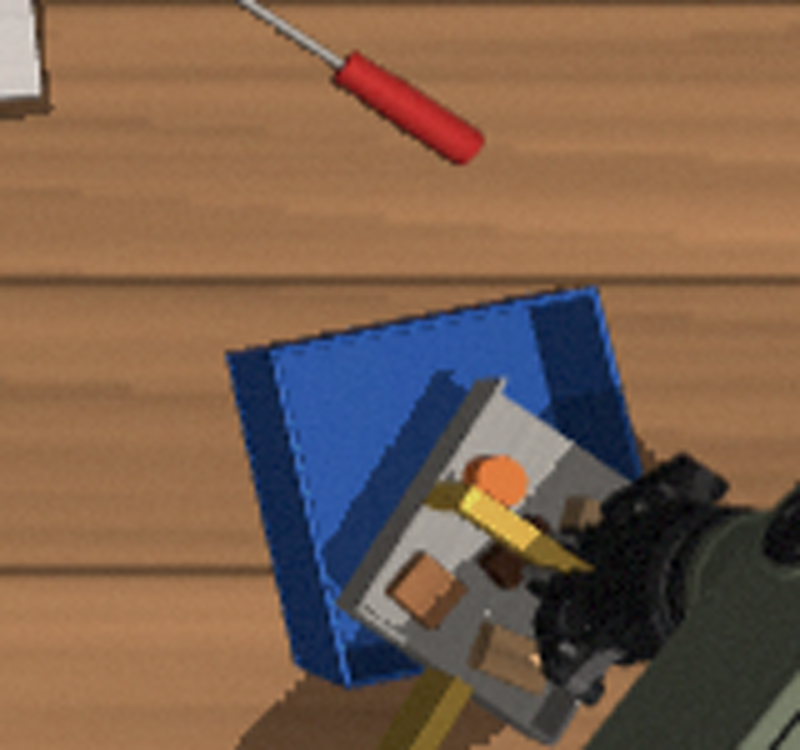

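The tray is over the bin with all five offcuts in it. I'll shift 17 mm forward and begin tipping.

send_rows --pt "0.5 0.5 -0.3 0 0 0" --pt "0.4 0.5 -0.3 0 0 0" --pt "0.2 0.3 -0.2 0 0 0" --pt "0 0 0 3 0 0" --pt "0 0 0 5 0 0" --pt "0 0 0 5 0 0"

```text
clock: 12.67
eef_pos: [0.4247, -0.3171, 0.226]
tcp_rot: [-165.5, 0.1, 55.6]
wrist_force: [-0.3, -0.8, -5.5]
opening: 0.141
```

Run:
```python
from h import *
R0=R.from_euler('xyz',[180,0,55.5],degrees=True)*R.from_rotvec([52,0,0],degrees=True)
rows([.419,-.319,.22],R0.as_euler('xyz',degrees=True),8)
```

```text
t 12.6667 pos [ 0.4247 -0.3171  0.226 ] [-1.6551e+02  1.4000e-01  5.5650e+01] rv [37.5  0.2  0. ] op 0.141 F [-0.3 -0.8 -5.5]
[[-0.06, -0.03, 0.08, 4.69, 0.03, 0.01], [-0.06, -0.02, 0.09, 4.69, 0.03, 0.01], [-0.06, -0.01, 0.09, 4.69, 0.03, 0.01], [-0.06, -0.0, 0.09, 4.69, 0.03, 0.01], [-0.06, 0.0, 0.09, 4.69, 0.03, 0.01], [-0.06, 0.01, 0.09, 4.69, 0.03, 0.01], [-0.06, 0.02, 0.09, 4.69, 0.03, 0.01], [-0.06, 0.02, 0.08, 4.69, 0.03, 0.01]]
```

send_rows --pt "0 -0.2 0 5 0 0" --pt "0 -0.2 0.1 5 0 0" --pt "0 -0.2 0.1 5 0 0" --pt "0 -0.1 0.1 5 0 0" --pt "0 0 0.1 5 0 0" --pt "0 0 0.1 5 0 0" --pt "0 0 0.1 4 0 0" --pt "0 0 0.1 2 0 0" --pt "0 0 0 0 0 0"

```text
clock: 13.42
eef_pos: [0.4355, -0.3122, 0.2221]
tcp_rot: [-130.0, 0.3, 56.7]
wrist_force: [-0.5, 0.6, -5.1]
opening: 0.138
```

Run:
```python
from h import *
R0=R.from_euler('xyz',[180,0,55.5],degrees=True)*R.from_rotvec([52,0,0],degrees=True)
rows([.419,-.319,.22],R0.as_euler('xyz',degrees=True),2)
c=cam("wrist");cv2.imwrite("pics/w9.png",c["pixels"][:,:,::-1])
c=cam("scene");crop(c,80,140,160,180,4,"pics/s9.png")
```

```text
t 13.4167 pos [ 0.4355 -0.3122  0.2221] [-130.01    0.26   56.74] rv [2.  1.1 0.6] op 0.138 F [-0.5  0.6 -5.1]
[[-0.73, -0.24, 0.46, 1.01, 0.56, 0.29], [-0.74, -0.23, 0.45, 1.01, 0.56, 0.29]]
```

View pics/w9.png

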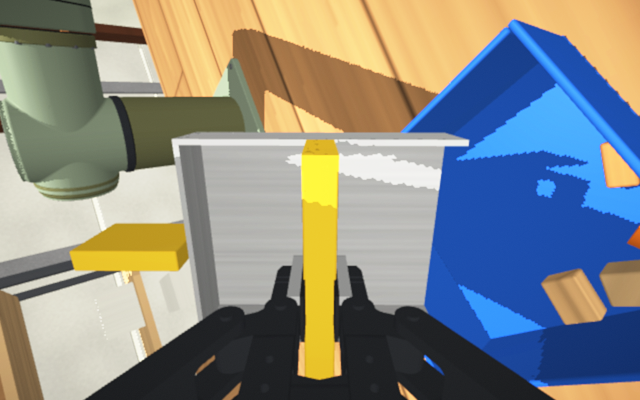

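View pics/s9.png

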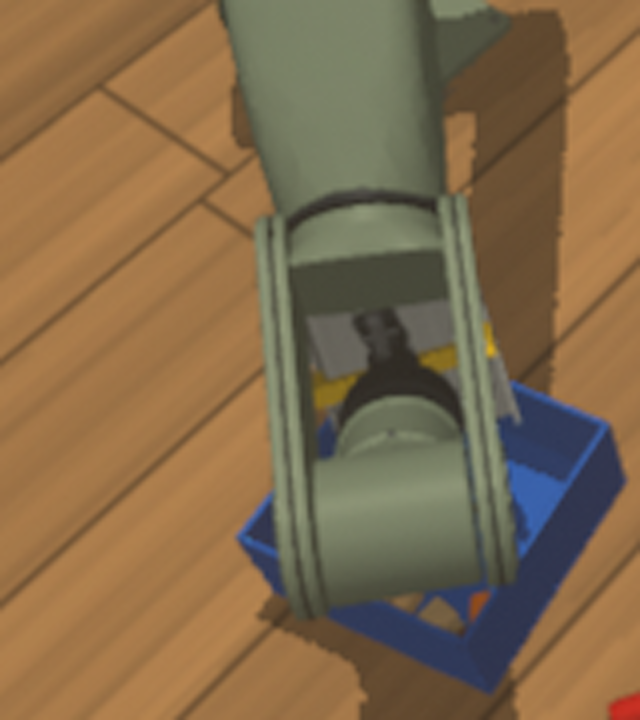

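The pan looks empty and the pieces are in the bin near the far corner. Levelling now; I'll count the pieces from above.

send_rows --pt "0 -0.2 -0.2 -4 0 0" --pt "0 -0.2 -0.2 -6 0 0" --pt "0 -0.1 -0.2 -7 0 0" --pt "0 -0.1 -0.2 -7 0 0" --pt "0 -0.1 -0.1 -7 0 0" --pt "0 0 -0.1 -7 0 0" --pt "0 0 -0.1 -6 0 0" --pt "0 0 0 -5 0 0"

```text
clock: 14.18
eef_pos: [0.4416, -0.3128, 0.2434]
tcp_rot: [178.7, 0.4, 57.0]
wrist_force: [1.1, 0.0, -5.7]
opening: 0.139
```

Run:
```python
from h import *
rows([.52,.018,.2],[180,0,95.5],18)
c=cam("top");crop(c,380,160,160,150,5,"pics/t10.png")
```

```text
t 14.1833 pos [ 0.4416 -0.3128  0.2434] [178.7    0.45  56.96] rv [  1.1   0.9 -38.5] op 0.139 F [ 1.1  0.  -5.7]
[[1.78, -0.64, 0.21, 0.06, 0.05, -2.14], [1.8, -0.57, 0.22, 0.06, 0.05, -2.14], [1.82, -0.51, 0.22, 0.06, 0.05, -2.14], [1.84, -0.44, 0.22, 0.06, 0.05, -2.14], [1.85, -0.37, 0.22, 0.06, 0.05, -2.14], [1.87, -0.3, 0.22, 0.06, 0.05, -2.14], [1.88, -0.23, 0.22, 0.06, 0.05, -2.14], [1.88, -0.16, 0.23, 0.06, 0.05, -2.14], [1.89, -0.09, 0.23, 0.06, 0.05, -2.14], [1.89, -0.02, 0.23, 0.06, 0.05, -2.14], [1.89, 0.05, 0.23, 0.06, 0.05, -2.14], [1.89, 0.12, 0.23, 0.06, 0.05, -2.14], [1.88, 0.2, 0.23, 0.06, 0.05, -2.14], [1.87, 0.27, 0.24, 0.06, 0.05, -2.14], [1.86, 0.34, 0.24, 0.06, 0.05, -2.14], [1.85, 0.41, 0.24, 0.06, 0.05, -2.14], [1.83, 0.47, 0.24, 0.06, 0.05, -2.14], [1.81, 0.54, 0.24, 0.06, 0.05, -2.14]]
```

View pics/t10.png

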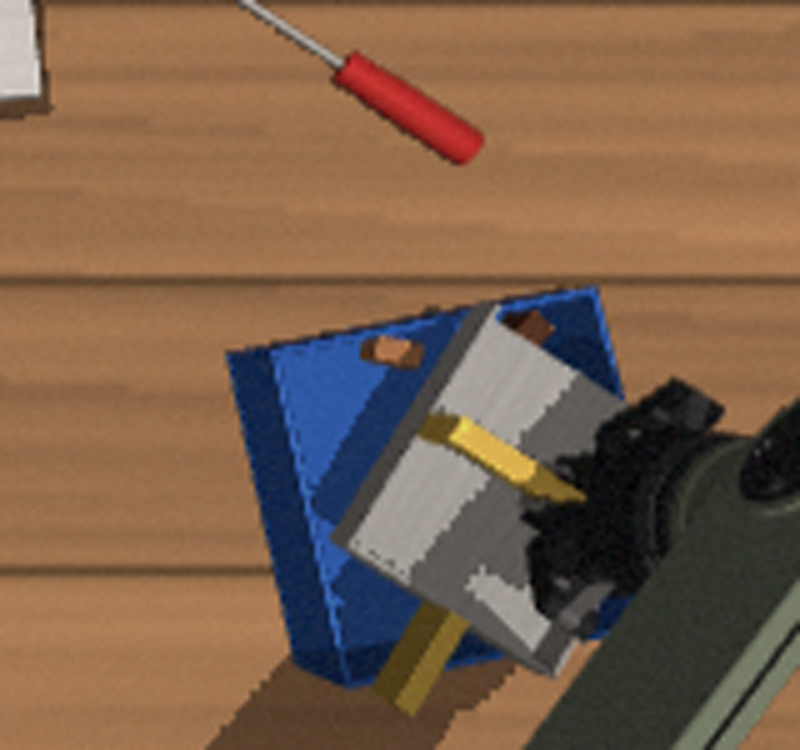

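The pan is visibly empty and the bin's outline hasn't moved. Swinging back.

send_rows --pt "0.8 -0.3 0 0.2 0.2 -1" --pt "1.6 -0.6 0 0.2 0.2 -2" --pt "2.2 -0.7 0.1 0.1 0.2 -2.6" --pt "2.4 -0.6 0.2 0 0.1 -2.8" --pt "2.4 -0.5 0.2 0 0 -2.8" --pt "2.4 -0.4 0.2 0 0 -2.8" --pt "2.4 -0.2 0.2 0 0 -2.8" --pt "2.4 0 0.2 0 0 -2.8" --pt "2.4 0 0.2 0 0 -2.8" --pt "2.4 0 0.2 0 0 -2.8"

```text
clock: 15.07
eef_pos: [0.4868, -0.086, 0.2356]
tcp_rot: [-179.8, -0.2, 83.4]
wrist_force: [-0.2, 0.1, -4.4]
opening: 0.145
```

Run:
```python
from h import *
rows([.52,.018,.15],[180,0,95.3],8)
```

```text
t 15.0667 pos [ 0.4868 -0.086   0.2356] [-179.75   -0.21   83.4 ] rv [ -0.2  -0.2 -11.9] op 0.145 F [-0.2  0.1 -4.4]
[[1.34, 0.27, 1.07, -0.03, -0.03, -1.49], [1.33, 0.3, 1.07, -0.03, -0.03, -1.49], [1.32, 0.33, 1.07, -0.03, -0.03, -1.49], [1.31, 0.37, 1.07, -0.03, -0.03, -1.49], [1.3, 0.4, 1.07, -0.03, -0.03, -1.49], [1.29, 0.44, 1.07, -0.03, -0.03, -1.49], [1.28, 0.47, 1.07, -0.03, -0.03, -1.49], [1.27, 0.5, 1.07, -0.03, -0.03, -1.49]]
```

send_rows --pt "1.6 0.3 1 0 0 -1.6" --pt "1.6 0.4 1.2 0 0 -1.6" --pt "1.5 0.4 1.2 0 0 -1.6" --pt "1.3 0.4 1.2 0 0 -1.5" --pt "1 0.4 1.2 0 0 -1.5" --pt "0.6 0.4 1.2 0 0 -1.3" --pt "0.3 0.3 1 0 0 -1" --pt "0 0.2 0.6 0 0 -0.5" --pt "0 0 0 0 0 0"

```text
clock: 15.82
eef_pos: [0.5224, 0.0067, 0.1485]
tcp_rot: [-179.1, -0.5, 95.7]
wrist_force: [-1.5, 0.1, -5.1]
opening: 0.145
```

Run:
```python
from h import *
rows([.528,.0195,.066],[180,0,95.3],7)
c=cam("top");crop(c,280,80,250,230,3,"pics/t11.png")
```

```text
t 15.8167 pos [0.5224 0.0067 0.1485] [-179.07   -0.54   95.7 ] rv [-0.9 -0.5  0.4] op 0.145 F [-1.5  0.1 -5.1]
[[0.16, 0.12, 1.18, -0.13, -0.08, 0.06], [0.17, 0.11, 1.18, -0.13, -0.08, 0.06], [0.17, 0.11, 1.18, -0.13, -0.08, 0.06], [0.17, 0.11, 1.18, -0.13, -0.08, 0.06], [0.17, 0.11, 1.18, -0.13, -0.08, 0.06], [0.17, 0.1, 1.18, -0.13, -0.08, 0.06], [0.17, 0.1, 1.18, -0.13, -0.08, 0.06]]
```

View pics/t11.png

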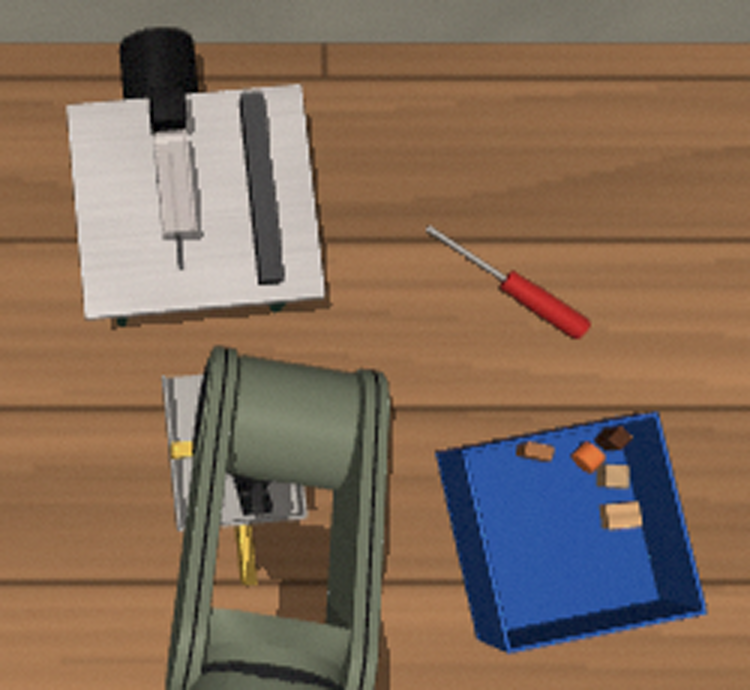

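All five offcuts are in the bin, at (537,450), (588,457), (614,438), (614,476) and (621,516) in the crop. Lowering the tray in front of the saw.

send_rows --pt "0.3 0.1 1 -0.2 -0.1 0.1" --pt "0.3 0.1 1.3 -0.2 -0.1 0.1" --pt "0.3 0.1 1.4 -0.2 -0.1 0.1" --pt "0.2 0.1 1.4 -0.1 -0.1 0.1" --pt "0.1 0.1 1.3 -0.1 -0.1 0" --pt "0 0 0.8 0 0 0" --pt "0 0 0.3 0 0 0" --pt "0 0 0 0 0 0"

```text
clock: 16.53
eef_pos: [0.5297, 0.0147, 0.0736]
tcp_rot: [179.5, 0.2, 94.7]
wrist_force: [0.2, -0.1, -4.3]
opening: 0.142
```

Run:
```python
from h import *
rows([.528,.0195,.062],[180,0,95.3],4)
```

```text
t 16.5333 pos [0.5297 0.0147 0.0736] [179.54   0.2   94.7 ] rv [ 0.5  0.2 -0.6] op 0.142 F [ 0.2 -0.1 -4.3]
[[0.12, -0.04, 0.29, 0.12, 0.05, -0.15], [0.12, -0.03, 0.29, 0.12, 0.05, -0.15], [0.12, -0.03, 0.29, 0.12, 0.05, -0.15], [0.12, -0.03, 0.29, 0.12, 0.05, -0.15]]
```

send_rows --pt "0.2 0 0.3 0 0 -0.2" --pt "0.2 0 0.3 0 0 -0.2" --pt "0.1 0 0.3 0 0 -0.2" --pt "0.1 0 0.3 0 0 -0.1" --pt "0 0 0.2 0 0 0" --pt "0 0 0.1 0 0 0"

```text
clock: 17.03
eef_pos: [0.5328, 0.0201, 0.0624]
tcp_rot: [179.2, 0.3, 95.4]
wrist_force: [-3.5, -0.9, 5.8]
opening: 0.144
```

Run:
```python
from h import *
rows([.528,.0195,.062],[180,0,95.3],4)
```

```text
t 17.0333 pos [0.5328 0.0201 0.0624] [179.16   0.3   95.41] rv [0.8 0.3 0.1] op 0.144 F [-3.5 -0.9  5.8]
[[-0.0, -0.12, 0.01, 0.21, 0.08, 0.03], [-0.0, -0.12, 0.01, 0.21, 0.08, 0.03], [-0.0, -0.12, 0.01, 0.21, 0.08, 0.03], [-0.0, -0.12, 0.01, 0.21, 0.08, 0.03]]
```

Contact felt (+5.8 N) at the same height as the grasp. Releasing and rising.

send_rows --pt "0 0 0 0 0 0" --pt "0 0 0 0 0 0" --pt "0 0 0 0 0 0" --pt "0 0 0 0 0 0" --pt "0 0 0 0 0 0" --pt "0 0 -1 0 0 0" --pt "0 0 -2 0 0 0" --pt "0 0 -2.5 0 0 0" --pt "0 0 -2.5 0 0 -4" --pt "0 -0.5 -2 0 0 -7" --gripper 0

```text
clock: 17.87
eef_pos: [0.526, 0.0197, 0.1658]
tcp_rot: [179.3, 0.4, 106.7]
wrist_force: [-0.1, 0.3, -0.2]
opening: 0.998
```

Run:
```python
from h import *
rows([.42,.010,.16],[180,0,185.2],12)
c=cam("top");crop(c,310,160,100,100,7,"pics/t12.png")
```

```text
t 17.8667 pos [0.526  0.0197 0.1658] [179.31   0.42 106.7 ] rv [  0.3   0.8 -78.5] op 0.998 F [-0.1  0.3 -0.2]
[[0.18, -0.87, 0.04, 0.02, 0.07, -6.54], [0.27, -0.84, 0.04, 0.02, 0.07, -6.54], [0.37, -0.81, 0.04, 0.02, 0.07, -6.54], [0.46, -0.76, 0.04, 0.02, 0.07, -6.54], [0.54, -0.7, 0.04, 0.02, 0.07, -6.54], [0.62, -0.64, 0.04, 0.02, 0.07, -6.54], [0.69, -0.56, 0.04, 0.02, 0.07, -6.54], [0.75, -0.48, 0.04, 0.02, 0.07, -6.54], [0.8, -0.39, 0.04, 0.02, 0.07, -6.54], [0.84, -0.3, 0.04, 0.02, 0.07, -6.54], [0.86, -0.2, 0.05, 0.02, 0.07, -6.54], [0.88, -0.1, 0.05, 0.02, 0.07, -6.54]]
```

View pics/t12.png

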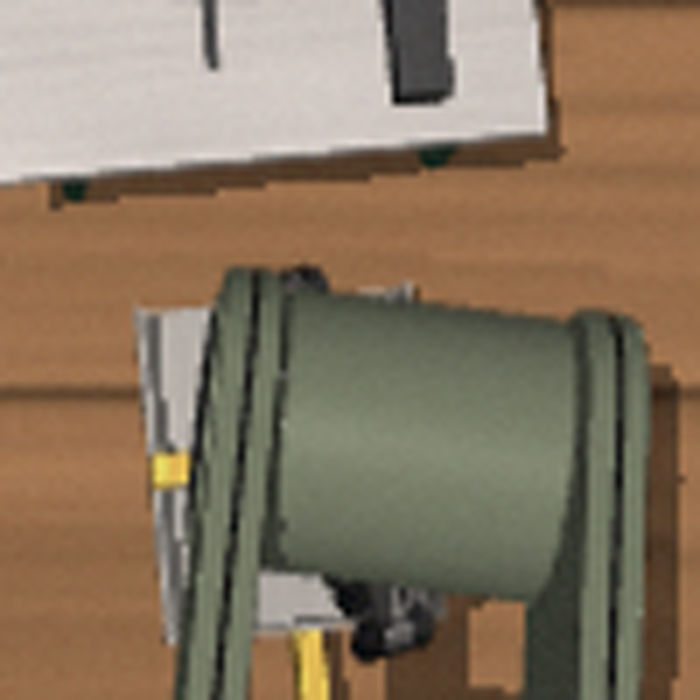

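The tray is on the bench in front of the bay and the gripper is free above it. Turning to the fin.

send_rows --pt "0.2 -0.9 0 0 0.1 -6.6" --pt "0.3 -0.9 0 0 0.1 -7" --pt "0.4 -0.9 0 0 0.1 -7" --pt "0.5 -0.8 0 0 0.1 -7" --pt "0.6 -0.7 0 0 0 -7" --pt "0.7 -0.6 0 0 0 -7" --pt "0.7 -0.6 0 0 0 -7" --pt "0.8 -0.5 0 0 0 -7" --pt "0.8 -0.4 0 0 0 -7" --pt "0.8 -0.3 0 0 0 -7"

```text
clock: 18.75
eef_pos: [0.4381, 0.0069, 0.1794]
tcp_rot: [-180.0, 2.2, 178.3]
wrist_force: [0.3, 0.6, 1.0]
opening: 1.0
```

Run:
```python
from h import *
rows([.42,.010,.14],[180,0,185.2],4)
```

```text
t 18.75 pos [0.4381 0.0069 0.1794] [-179.98    2.15  178.35] rv [-0.1  2.1 -6.8] op 1.0 F [0.3 0.6 1. ]
[[0.49, 0.07, 0.97, -0.04, 0.54, -1.71], [0.48, 0.08, 0.97, -0.04, 0.54, -1.71], [0.47, 0.09, 0.98, -0.04, 0.54, -1.71], [0.46, 0.11, 0.98, -0.04, 0.54, -1.71]]
```

send_rows --pt "0.3 0 0.8 0 0.6 -1.4" --pt "0.3 0.1 0.9 0 0.5 -1.2" --pt "0.3 0.1 0.9 0 0.4 -0.8" --pt "0.2 0.1 0.8 0 0.2 -0.4" --pt "0 0 0.3 0 0 0" --pt "0 0 0 0 0 0"

```text
clock: 19.25
eef_pos: [0.4265, 0.0099, 0.1416]
tcp_rot: [-179.8, 0.5, -177.6]
wrist_force: [0.4, -0.1, -0.3]
opening: 1.003
```

Run:
```python
from h import *
np.set_printoptions(precision=4,suppress=True)
rows([.42,.010,.08],[180,0,185.2],4)
c=cam("wrist");cv2.imwrite("pics/w13.png",c["pixels"][:,:,::-1])
t=cam("top");crop(t,300,160,100,110,6,"pics/t13.png")
k=cv2.inRange(cv2.cvtColor(c["pixels"],cv2.COLOR_RGB2HSV),(22,150,60),(33,255,255));v,u=np.nonzero(k[:270])
for r in range(v.min(),v.max()+1,8):
    q=u[v==r]
    if len(q): print(r,q.min(),q.max())
```

```text
t 19.25 pos [0.4265 0.0099 0.1416] [-179.83    0.54 -177.58] rv [-0.2  0.5 -2.8] op 1.003 F [ 0.4 -0.1 -0.3]
[[0.18, 0.01, 1.54, -0.04, 0.13, -0.69], [0.17, 0.02, 1.54, -0.04, 0.13, -0.69], [0.17, 0.02, 1.54, -0.04, 0.13, -0.69], [0.17, 0.02, 1.54, -0.04, 0.13, -0.69]]
170 315 326
178 314 327
186 313 328
194 314 329
202 315 329
210 315 329
218 316 329
226 316 330
234 316 331
242 317 330
```

View pics/w13.png

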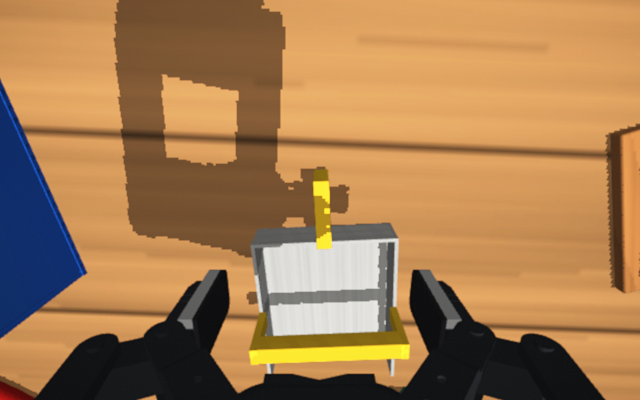

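View pics/t13.png

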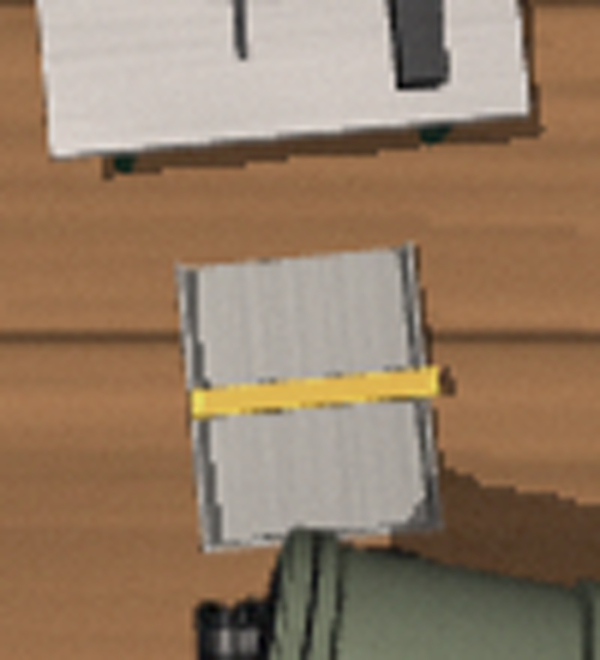

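The tray is empty and nearly aligned with the bay. The fin runs from (321,182) to (324,245) in the wrist view, and the bar from (193,404) to (440,380) in the top crop.

Run:
```python
from h import *
np.set_printoptions(precision=4,suppress=True)
c=cam("wrist");t=cam("top")
a=plane(c,321,184,.048);b=plane(c,324,246,.048);print(a,b,np.degrees(np.arctan2(b[1]-a[1],b[0]-a[0])))
T=lambda x,y:(300+(x+.5)/6-.5,160+(y+.5)/6-.5)
a=plane(t,*T(193,404),.08);b=plane(t,*T(440,380),.08);m=(a+b)/2;y=np.arctan2(b[0]-a[0],a[1]-b[1]);print(m,np.degrees(y))
print("fin from bar",m[:2]-.113*np.array([np.cos(y),np.sin(y)]))
for p in((178,266),(413,246)):print("lip wall top",plane(t,*T(*p),.034))
rows([.42,.010,.08],[180,0,185.2],4)
```

```text
[0.4059 0.0099 0.048 ] [0.4568 0.0145 0.048 ] 5.19565464333468
[0.533  0.0197 0.08  ] 5.497778076576331
fin from bar [0.4205 0.0088]
lip wall top [0.6005 0.088  0.034 ]
lip wall top [ 0.6109 -0.0352  0.034 ]
t 19.45 pos [0.4276 0.0096 0.143 ] [-179.8     0.69 -177.57] rv [-0.2  0.7 -2.8] op 1.0 F [ 0.4 -0.2 -0.3]
[[0.21, 0.02, 1.57, -0.05, 0.17, -0.69], [0.2, 0.02, 1.57, -0.05, 0.17, -0.69], [0.2, 0.02, 1.57, -0.05, 0.17, -0.69], [0.19, 0.03, 1.57, -0.05, 0.17, -0.69]]
```

send_rows --pt "0.2 0 1.6 0 0.2 -0.8" --pt "0.2 0 1.8 0 0.2 -0.8" --pt "0.2 0 1.8 0 0.2 -0.7" --pt "0.2 0 1.8 0 0.1 -0.5" --pt "0.2 0 1.8 0 0 0" --pt "0 0 1.4 0 0 0" --pt "0 0 0.6 0 0 0" --pt "0 0 0 0 0 0"

```text
clock: 20.12
eef_pos: [0.427, 0.0069, 0.0368]
tcp_rot: [-179.5, 0.9, -174.7]
wrist_force: [-0.7, 0.0, 0.4]
opening: 1.0
```

Run:
```python
from h import *
rows([.417,.0098,.022],[180,0,185.2],2)
c=cam("wrist");crop(c,160,80,320,240,2,"pics/w14.png")
```

```text
t 20.1167 pos [0.427  0.0069 0.0368] [-179.52    0.9  -174.68] rv [-0.5  0.9  0.1] op 1.0 F [-0.7  0.   0.4]
[[0.49, 0.2, 0.73, -0.24, 0.45, 0.06], [0.49, 0.19, 0.73, -0.24, 0.45, 0.06]]
```

View pics/w14.png

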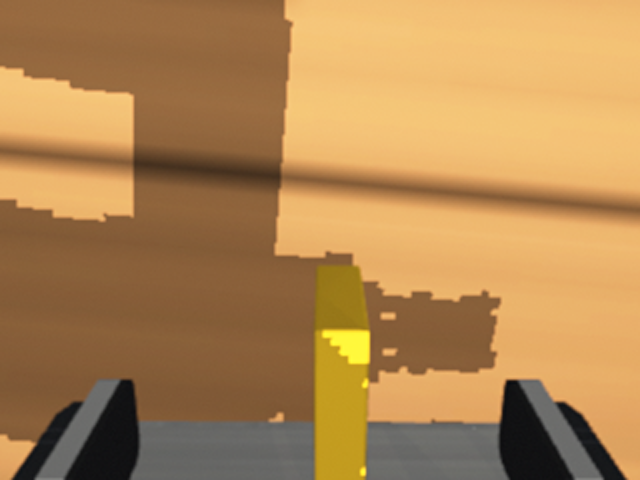

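send_rows --pt "0.4 0.2 0.5 -0.2 0.4 0" --pt "0.3 0.2 0.5 -0.2 0.4 0" --pt "0.1 0.1 0.4 0 0.2 0" --pt "0 0 0.1 0 0 0" --pt "0 0 0 0 0 0"

```text
clock: 20.58
eef_pos: [0.422, 0.0109, 0.0243]
tcp_rot: [-179.8, 0.3, -174.7]
wrist_force: [-0.1, -0.7, -0.4]
opening: 0.998
```

send_rows --pt "0 0 0 0 0 0" --pt "0 0 0 0 0 0" --pt "0 0 0 0 0 0" --pt "0 0 0 0 0 0" --pt "0 0 0 0 0 0" --pt "0 0 0 0 0 0" --pt "0 0 0 0 0 0" --pt "0 0 0 0 0 0" --gripper 1 --grip_force 50

```text
clock: 21.25
eef_pos: [0.4231, 0.0109, 0.0255]
tcp_rot: [-179.8, 0.4, -174.7]
wrist_force: [0.4, -0.3, -0.4]
opening: 0.132
```

Run:
```python
from h import *
np.set_printoptions(precision=4,suppress=True)
rows([.600,.0265,.022],[180,0,185.2],12)
t=cam("top");crop(t,300,160,100,110,6,"pics/t15.png")
```

```text
t 21.25 pos [0.4231 0.0109 0.0255] [-179.81    0.42 -174.67] rv [-0.2  0.4  0.1] op 0.132 F [ 0.4 -0.3 -0.4]
[[-1.48, -0.01, 0.04, -0.02, 0.04, 0.01], [-1.48, -0.01, 0.04, -0.02, 0.04, 0.01], [-1.48, -0.01, 0.04, -0.02, 0.04, 0.01], [-1.48, -0.01, 0.04, -0.02, 0.04, 0.01], [-1.48, -0.01, 0.04, -0.02, 0.04, 0.01], [-1.48, -0.01, 0.04, -0.02, 0.04, 0.01], [-1.48, -0.01, 0.03, -0.02, 0.04, 0.01], [-1.48, -0.01, 0.03, -0.02, 0.04, 0.01], [-1.48, -0.01, 0.03, -0.02, 0.04, 0.01], [-1.48, -0.0, 0.03, -0.02, 0.04, 0.01], [-1.48, -0.0, 0.03, -0.02, 0.04, 0.01], [-1.48, -0.0, 0.03, -0.02, 0.04, 0.01]]
```

View pics/t15.png

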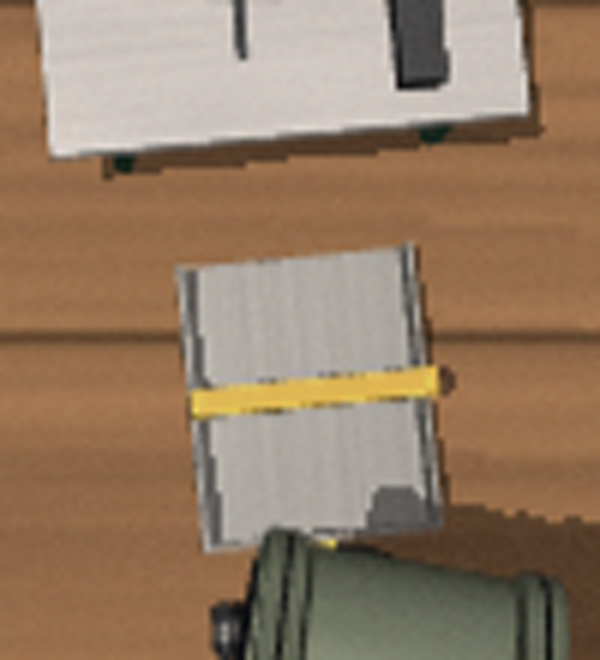

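The fin is gripped and the tray undisturbed. Bar is at x≈0.533 and home is about 0.72, so about 187 mm to go. Slide in steps.

send_rows --pt "-0.4 0 0 0 0 0" --pt "-0.8 0 0 0 0 0" --pt "-1.2 0 0 0 0 0" --pt "-1.3 0 0 0 0 0" --pt "-1.3 0 0 0 0 0" --pt "-1 0 0 0 0 0" --pt "-0.6 0 0 0 0 0" --pt "-0.2 0 0 0 0 0"

```text
clock: 21.97
eef_pos: [0.4885, 0.0175, 0.0255]
tcp_rot: [-179.9, -0.2, -174.7]
wrist_force: [-5.6, -0.3, 7.8]
opening: 0.132
```

Run:
```python
from h import *
np.set_printoptions(precision=4,suppress=True)
rows([.600,.0265,.022],[180,0,185.2],8)
t=cam("top");crop(t,300,140,100,110,6,"pics/t16.png")
```

```text
t 21.9667 pos [0.4885 0.0175 0.0255] [-179.87   -0.2  -174.7 ] rv [-0.1 -0.2  0.1] op 0.132 F [-5.6 -0.3  7.8]
[[-1.4, -0.02, 0.04, -0.02, -0.02, 0.01], [-1.4, -0.02, 0.04, -0.02, -0.02, 0.01], [-1.4, -0.02, 0.04, -0.02, -0.02, 0.01], [-1.4, -0.02, 0.04, -0.02, -0.02, 0.01], [-1.4, -0.02, 0.04, -0.02, -0.02, 0.01], [-1.4, -0.02, 0.04, -0.02, -0.02, 0.01], [-1.4, -0.02, 0.04, -0.02, -0.02, 0.01], [-1.4, -0.02, 0.04, -0.02, -0.02, 0.01]]
```

View pics/t16.png

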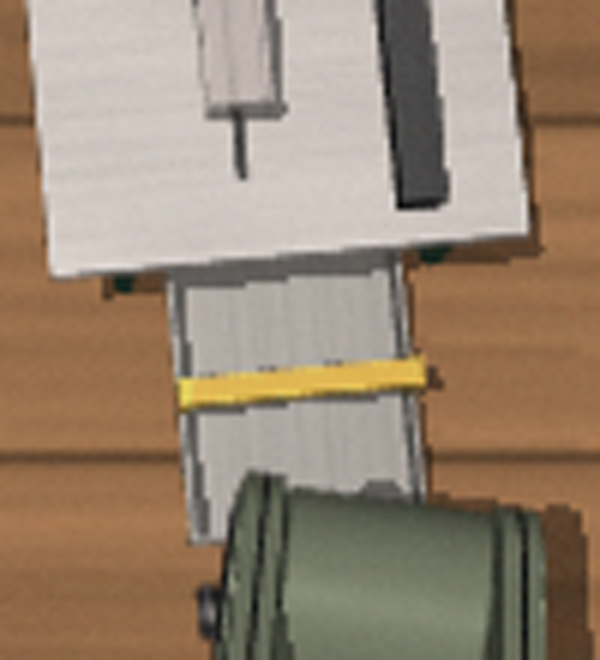

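The tray's open end is entering the bay, roughly centred between the green cheeks. Continue.

send_rows --pt "-0.4 0 0 0 0 0" --pt "-0.8 0 -0.1 0 0 0" --pt "-1.1 0 0 0 0 0" --pt "-1.2 0 0 0 0 0" --pt "-1.2 0 0 0 0 0" --pt "-1 0 0 0 0 0" --pt "-0.6 0 0 0 0 0" --pt "-0.2 0 0 0 0 0"

```text
clock: 22.68
eef_pos: [0.5511, 0.024, 0.0255]
tcp_rot: [-179.9, -0.7, -174.7]
wrist_force: [-4.7, -0.4, 6.0]
opening: 0.134
```

Run:
```python
from h import *
rows([.609,.0265,.022],[180,0,185.2],4)
```

```text
t 22.6833 pos [0.5511 0.024  0.0255] [-179.92   -0.71 -174.72] rv [-0.1 -0.7  0.1] op 0.134 F [-4.7 -0.4  6. ]
[[-1.45, -0.07, 0.07, -0.02, -0.18, 0.02], [-1.45, -0.07, 0.07, -0.02, -0.18, 0.02], [-1.45, -0.07, 0.08, -0.02, -0.18, 0.02], [-1.45, -0.07, 0.08, -0.02, -0.18, 0.02]]
```

send_rows --pt "-0.4 0 0 0 -0.2 0" --pt "-0.8 0 0 0 -0.2 0" --pt "-1 0 0 0 -0.2 0" --pt "-1 0 0 0 -0.1 0" --pt "-0.7 0 0 0 0 0" --pt "-0.3 0 0 0 0 0"

```text
clock: 23.18
eef_pos: [0.5897, 0.0278, 0.0255]
tcp_rot: [-179.9, -0.6, -174.7]
wrist_force: [-3.4, -1.0, 4.7]
opening: 0.134
```

Run:
```python
from h import *
rows([.609,.0265,.022],[180,0,185.2],4)
c=cam("wrist");cv2.imwrite("pics/w17.png",c["pixels"][:,:,::-1])
```

```text
t 23.1833 pos [0.5897 0.0278 0.0255] [-179.94   -0.6  -174.69] rv [-0.1 -0.6  0.1] op 0.134 F [-3.4 -1.   4.7]
[[-0.48, -0.08, 0.08, -0.01, -0.15, 0.03], [-0.48, -0.08, 0.08, -0.01, -0.15, 0.03], [-0.48, -0.08, 0.08, -0.01, -0.15, 0.03], [-0.48, -0.08, 0.09, -0.01, -0.15, 0.03]]
```

View pics/w17.png

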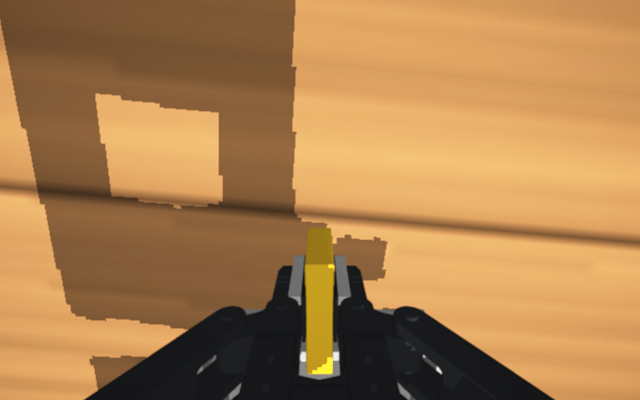

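send_rows --pt "-0.4 0 0 0 -0.2 0" --pt "-0.4 0 0 0 -0.2 0" --pt "-0.4 0 0 0 0 0"

```text
clock: 23.48
eef_pos: [0.6, 0.0289, 0.0255]
tcp_rot: [-180.0, -0.5, -174.7]
wrist_force: [-3.7, -1.2, 5.4]
opening: 0.131
```

send_rows --pt "-0.4 0 0 0 -0.1 0" --pt "-0.4 0 0 0 -0.1 0"

```text
clock: 23.65
eef_pos: [0.6072, 0.0296, 0.0255]
tcp_rot: [-180.0, -0.4, -174.6]
wrist_force: [-4.5, 0.1, 4.5]
opening: 0.132
```

send_rows --pt "-0.3 0 0 0 0 0"

```text
clock: 23.73
eef_pos: [0.6083, 0.0298, 0.0254]
tcp_rot: [-180.0, -0.7, -174.6]
wrist_force: [-14.2, -1.5, 14.6]
opening: 0.131
```

send_rows --pt "-0.3 0 0 0 0 0"

```text
clock: 23.82
eef_pos: [0.6083, 0.0298, 0.0254]
tcp_rot: [-180.0, -1.2, -174.6]
wrist_force: [-12.2, -1.8, 9.8]
opening: 0.131
```

Run:
```python
from h import *
np.set_printoptions(precision=4,suppress=True)
rows([.609,.0265,.022],[180,0,185.2],4)
t=cam("top");crop(t,300,130,100,110,6,"pics/t18.png")
s=cam("scene");crop(s,260,150,120,110,6,"pics/s18.png")
```

```text
t 23.8167 pos [0.6083 0.0298 0.0254] [-179.97   -1.19 -174.61] rv [-0.  -1.2  0.2] op 0.131 F [-12.2  -1.8   9.8]
[[-0.01, -0.08, 0.09, -0.01, -0.3, 0.05], [-0.01, -0.08, 0.09, -0.01, -0.3, 0.05], [-0.01, -0.08, 0.09, -0.01, -0.3, 0.05], [-0.01, -0.08, 0.09, -0.01, -0.3, 0.05]]
```

View pics/t18.png

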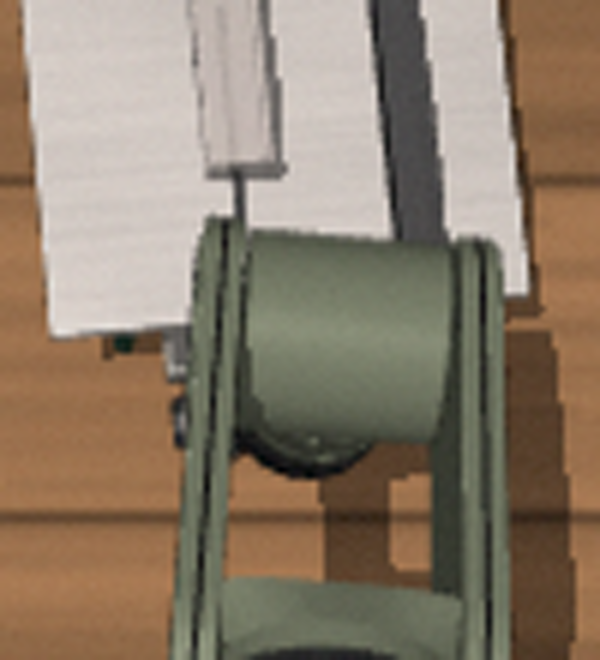

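View pics/s18.png

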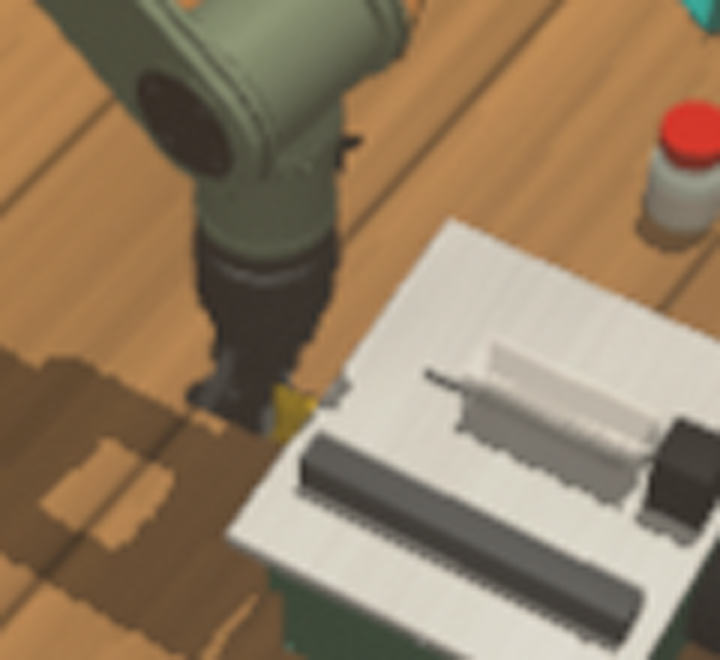

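Motion stopped at x=0.6083 (predicted 0.609) with the push force rising to 14 N. The gripper body is clear of the deck in the scene view, so this is the stop. Releasing and rising straight up.

send_rows --pt "0 0 0 0 0 0" --pt "0 0 0 0 0 0" --pt "0 0 0 0 0 0" --pt "0 0 0 0 0 0" --pt "0 0 0 0 0 0" --pt "0 0 -0.5 0 0 0" --pt "0 0 -1.5 0 0 0" --pt "0 0 -2 0 0 0" --pt "0.5 0 -2.5 0 0 0" --pt "1 0 -3 0 0 0" --gripper 0

```text
clock: 24.75
eef_pos: [0.5913, 0.0293, 0.114]
tcp_rot: [179.8, -1.9, -174.6]
wrist_force: [0.6, 0.4, 0.5]
opening: 1.001
```

send_rows --pt "3 0 -3 0 0 0" --pt "4 0 -2 0 0 0" --pt "4 0 -1 0 0 0" --pt "4 0 -1 0 0 0" --pt "4 0 0 0 0 0" --pt "2 0 0 0 0 0" --pt "1 0 0 0 0 0" --pt "0 0 0 0 0 0"

```text
clock: 25.42
eef_pos: [0.3753, 0.0077, 0.2015]
tcp_rot: [-179.8, -0.3, -174.6]
wrist_force: [-0.1, 0.7, -0.0]
opening: 0.997
```

Run:
```python
from h import *
np.set_printoptions(precision=4,suppress=True)
rows([.609,.0265,.022],[180,0,185.2],1)
t=cam("top");crop(t,280,80,130,140,4,"pics/t19.png");cv2.imwrite("pics/t19f.png",t["pixels"][:,:,::-1])
s=cam("scene");cv2.imwrite("pics/s19.png",s["pixels"][:,:,::-1])
```

```text
t 25.4167 pos [0.3753 0.0077 0.2015] [-179.76   -0.32 -174.58] rv [-0.2 -0.3  0.2] op 0.997 F [-0.1  0.7 -0. ]
[[-23.54, -0.26, 17.83, -0.24, -0.32, 0.22]]
```

View pics/t19.png

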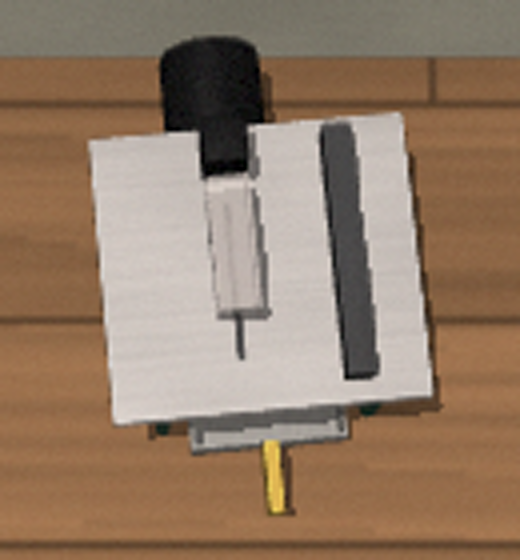

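View pics/t19f.png

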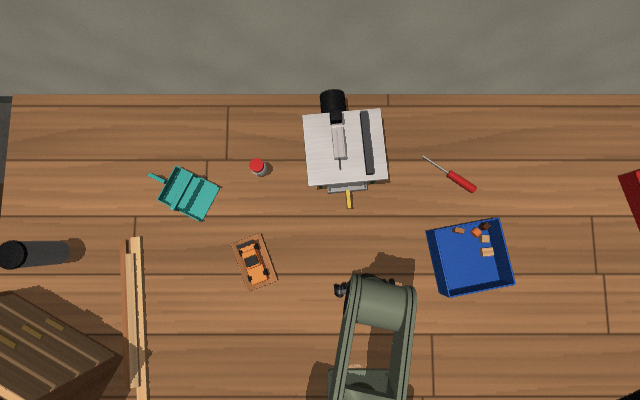

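View pics/s19.png

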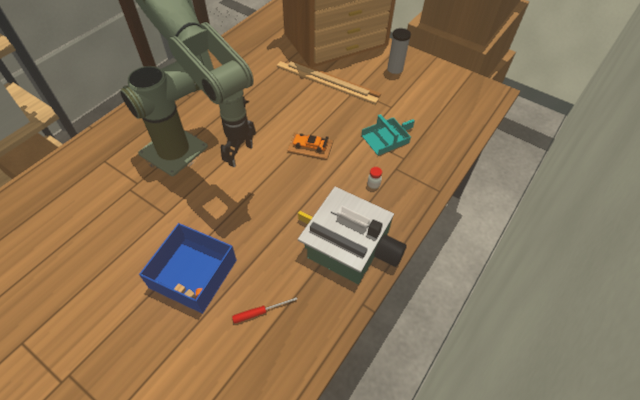

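Run:
```python
from h import *
np.set_printoptions(precision=4,suppress=True)
t=cam("top")
T=lambda x,y:(280+(x+.5)/4-.5,80+(y+.5)/4-.5)
R0=np.array([np.cos(np.radians(5.2)),np.sin(np.radians(5.2))]);P=np.array([np.c_[plane(t,*T(115,424),.104)].ravel(),plane(t,*T(434,398),.104)]).mean(0)
print("front mid",P)
for n,p,z in(("wallL",(193,455),.034),("wallR",(349,438),.034),("finend",(278,513),.048),("finbase",(273,441),.048),("old finend",(280,521),.048),("old wallL",(195,462),.034),("old wallR",(353,448),.034)):
    q=plane(t,*T(*p),z);d=q[:2]-P[:2];print(n,q,"along",d@R0*1000,"across",(-d[0]*R0[1]+d[1]*R0[0])*1000)
a=cv2.imread("pics/top0.png").astype(int);b=cv2.imread("pics/t19f.png").astype(int);d=np.abs(a-b).max(2)
for n,(x0,y0,x1,y1) in dict(car=(225,228,280,295),jar=(245,155,272,178),drv=(415,150,480,195),teal=(145,160,225,225)).items():print(n,(d[y0:y1,x0:x1]>25).sum())
```

```text
front mid [0.6581 0.0324 0.104 ]
wallL [0.6338 0.0922 0.034 ] along -18.75671586632 across 61.771434406273734
wallR [ 0.6473 -0.0308  0.034 ] along -16.49776643152428 across -62.00662293464292
finend [0.5868 0.0266 0.048 ] along -71.49996361674187 across 0.725417923212391
finbase [0.6431 0.0301 0.048 ] along -15.18422102197863 across -0.9580477050684819
old finend [0.5806 0.0251 0.048 ] along -77.8204072538855 across -0.20215996755675902
old wallL [0.6283 0.0907 0.034 ] along -24.426229557781788 across 60.7165563135687
old wallR [ 0.6393 -0.0339  0.034 ] along -24.692171286494187 across -64.3172338297132
car 0
jar 0
drv 0
teal 7
```

Against the deck's front edge, the fin end is at -71.5 mm (home: -71) and the closed wall at about -15 to -18 mm (home: -15). The car, jar and driver pixels are unchanged. Handing in.

```bash
python3 -c "
from rig import env
print(env.close_job())"
```

```text
the job is handed in; nothing more can be done
None
```

I pulled the steel tray out by its fin until the bar was about 130 mm clear of the saw, then let go. I lifted it by the bar, tipped the offcuts into the blue bin, and set the tray down in front of the bay. I re-gripped the fin, slid the tray in to its stop and let go. It was handed in at about 25.5 s.

What the last checks showed:
- **Offcuts:** All five are visible in the bin, and the bin stands where it did.
- **Tray home:** The slide stopped within 1 mm of the predicted point, with the push force rising to about 14 N. The fin end is 71.5 mm in front of the deck edge (71 expected).
- **Tray wall:** The closed wall reads 15 to 19 mm in front of the deck edge against 15 expected. This fits a skew of about 1° or pixel error. I did not push again.
- **Start position:** The tray stood about 6 mm further out before I began, so it did not start fully home.
- **Bystanders:** Image differences at the car, jar and screwdriver are zero. The look-alike teal tray differs by only 7 pixels, and the arm never went near it.
- **Arm:** The gripper is open and clear, with the wrist force near zero.

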